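# Sleeve the bare stud and pack the gaping flower press

### The arm

A 6-joint arm with a two-finger parallel gripper is mounted at the origin on the work surface. World frame = base frame: x ahead of the robot, y to its left, z up, the work surface at z = 0. Lengths are in m, angles in degrees, forces in N, time in s.
With the tool pointing down it reaches from about 0.25 to 0.725 m from the base axis. Payload 9.7 kg.
Tool frame: the origin (TCP) lies on the centre line of the jaws, within the pads' length; the fingertips stand 19 mm ahead of it and the grasp point (between the pads) is the TCP; z points along the fingers, y is the direction in which the jaws open and shut (so a half turn about z gives the same grasp; the last joint's range is limited). The gripper opens to 85 mm and grips with 20 to 120 N. Pads are 22 mm wide; open, the fingers measure 114 mm over their backs; the gripper's body (76 mm by 85 mm) begins 54 mm behind the grasp point. The pads swing forward as they close: fully open they stand 13 mm farther back than shut.
Start: joints at [69.385, 4.979, 10.078, 95.1, 0, 90], TCP at [0.194, 0.515, 0.25] pointing down, gripper open.
Joint ranges: [-179.16, 179.16], [-48.56, 103.87], [-65.8, 70.77], [-126.05, 130.52], [-82.76, 87.17], [-180, 180]. Speed limits (degrees/s): [127.2, 127.2, 147.25, 180, 180, 180].

### API

Orientations are given as [roll, pitch, yaw] about the fixed x, y, z axes, in that order (R = Rz(yaw) Ry(pitch) Rx(roll)).
In Python, from workcell import bot gives the robot as it stands.
- The arm moves only by the tool servo_tool, never from a script. Its argument "motion" is a list that holds one entry, the list of rows, each a list of 6 numbers: the shift along the tool's x, y, z in mm, then the turn, a rotation vector about the tool's x, y, z in rad. A call has 1 to 5 rows; each row shifts and turns the commanded pose from where the row before left it, along the tool's axes as they then stand; what a row does not reach is not made up. A row lasts 1/10 s, in which the tool goes at most 50 mm and 8.59 degrees, less where a joint would pass 70% of its speed; a pose out of reach is approached as far as the arm can. A call is refused whole if a number of a shift passes 50 or a number of a turn 0.15, either way. A call with a gripper value outside its range is refused whole. "gripper" is the finger opening in mm, from 0 to 85.4, set as the call begins (left out, the last holds). The fingers move at their own pace and stop on an object; "newtons" is the grip in N (left out, the last holds). Time passes only in rows, so rows that do not move let the fingers close. It gives the time, the measured TCP pose, the force and the opening at its end, in the units of the state.
- bot.get_obs(): the state, without advancing time (a new reading comes with each control period).
- bot.camera(name): name is "scene" or "top"; returns a dict with "color" (400x640x3 uint8, red, green, blue), "fx", "fy", "cx", "cy" (pixels), "R" (3x3) and "t" (3): a world point X has camera coordinates R X + t. Camera axes: x right, y down, z forward; pixel columns grow to the right and rows downward; lengths in m; the calibration is good to about 2 mm. A picture is of the moment at which its call begins. There is no depth.
- bot.job_done(): hands the job in, once; it reports no verdict.
Trained networks look in a picture, given as the dict that the camera call returned (one of the last four; its "shot" number tells which), for a name from the list of things; names that differ only in an ending like _2 or _b are one class to them, and where a whole thing is asked for, a point or a joint stands for the part that bears it (a point fixed in the world has none). Each returns a list of dicts, best first, with "confidence" (0 to 1); they miss things now and then, are a little off and sometimes report something else, mostly with a low value. They report only what shows in the picture. A call takes as long as a camera call.
- bot.look_for(picture, label): "rect" ([left, top, width, height] in pixels, round what is visible of it).
The state is a dict: "time": time; "q": joint angles; "qd": joint speeds; "joint_efforts": joint torques, N m; "ee_pos": TCP position; "tcp_rot": TCP orientation; "wrist_force": force on the tool from outside, world axes, zero at the start; "torque": the same for the moment, N m; "opening": finger opening in m.
Only numpy, scipy, OpenCV 4.12 (cv2) and the standard library are available. Lean on these libraries where they do the work, as an engineer would, in place of code of your own. Each camera call takes 0.05 s, during which the arm holds its last target.

### The job

The flower press has been nipped down at its rear wing nuts only, so its top board gapes at the opposite edge. Slip the loose brass spacer sleeve over the bare stud so that it sits down on the top board and let go of it, then take the packing blade by its wooden grip and slide it flat and straight into the middle of the gape, between the pack and the top board, until it drags snugly between the two, without jacking the board up or forcing it down. Finish while still holding the blade snug at that depth, ready for the nuts to be run down, and leave the other things on the table where they are.

Things in the scene. Friction and masses are not known exactly. Their poses are not given: they have to be found in the camera images.
- mouth (a point): Lower lip of the gape: the middle of the front edge of the pack's top face, 50 mm above the table. x points level straight into the gape (towards the rear nuts), y along the edge, z up. The front edges of base board, pack and top board are in line; the press centre is 80 mm further along x.
- gape_lip (a point): Middle of the lower front edge of the top board: the upper lip of the gape, 8 to 12 mm above mouth. The gape narrows evenly to nothing at the pack's rear edge, 125 mm in, so the 4 mm blade gets snug about 60 to 85 mm in. The axes are the top board's.
- top_board (a joint): Tilt of the top board (160 x 160 x 15 mm) about the pack's rear edge, rad: 0 is flat on the pack, growing as the front edge gapes (0.065 to 0.095 at the start). The gap at depth d from the front edge is (125 mm - d) x this value. The rear nuts hold it by stiff friction: it shifts only when its front edge is pushed with roughly 8 N or more.
- bare_stud (a point): Rounded top end of the bare front stud, 122 mm above the table, diameter 8 mm, upright, about 48 mm proud of the top board. It stands 18 mm behind the front edge and 62 mm off the press's middle line (on the -y side of mouth). The other front stud already has its sleeve.
- stud_seat (a point): Point on the top board's upper face where the bare stud comes through (to within 2 mm): the sleeve's lower end rests here. The axes are the top board's, z is its upward normal.
- sleeve_mid (a point): Loose brass spacer sleeve, a tube 28 mm outside diameter, 13 mm bore, 30 mm long, standing upright on the table, about 60 g. The point is its centre, 15 mm up; z is its axis.
- blade_grip (a point): Packing blade, about 75 g, lying flat on the table: a wooden grip 90 mm long (x), 26 mm wide (y), 24 mm high, with an aluminium blade 24 mm wide and 4 mm thick that leaves its +x end flush with its underside and runs 115 mm further to a rounded nose. The point is the grip's centre, 12 mm above the underside; x points along the blade to the nose, z up.
- blade_tip (a point): End of the blade's nose, half-way through its 4 mm thickness, 160 mm along x from the grip's centre and 10 mm lower.
- tealight_mid (a point): Tea light in an aluminium cup, 38 mm diameter, 17 mm high; a bystander, the point is its centre. It may have changed places with the sleeve.
- jar_mid (a point): Amber glass jar with a brass-coloured lid, 68 mm diameter, 85 mm high; a bystander, the point is its centre.
- candle_mid (a point): White pillar candle, 60 mm diameter, 112 mm high; a bystander, the point is its centre.
- nut_a: Loose steel wing nut, about 45 mm across the wings, 18 mm high, lying on the table; a bystander, origin under its middle.
- nut_b: Second loose wing nut like the first; a bystander.
- pack: Pack of card layers topped with thin plywood, 100 mm wide and 125 mm deep, flat level top 50 mm above the table, lying between the press's plywood base board and top board (each 160 x 160 mm; a steel stud of 8 mm diameter in each corner, 62 mm from the press's centre lines). Fixed like the base. Origin on the table under the press centre, axes as those of mouth.

How it is judged:
By the outcome, as a careful person would: the job done as asked, in the order asked, and still so for the second after the job is handed in, while the arm keeps its last pose, push and grip.
It also fails if it takes over 54 s, if anything falls off the work surface, if the arm or the gripper's body presses on something with over 40 N, if the wrist force passes 120 N, or if a joint passes its speed limit or range.

## Working session

There is one attempt and no reset: what is moved stays moved. The work goes in short steps, Python scripts to look and compute and a tool call to move; the robot and the scene stay as the last step left them, time stands still between calls to the robot, and variables do not carry over. Pictures are saved under pics/ and viewed, and the job is handed in when it is done.

Besides the shell and the picture viewer there is one more tool, called after "Call:" as name(argument=value, ...), one argument or row to a line, values as JSON. servo_tool: Moves the arm, as the interface text tells. Its arguments: {"type":"object","properties":{"motion":{"type":"array","items":{"type":"array","items":{"type":"array","items":{"type":"number"}}}},"gripper":{"type":"number"},"newtons":{"type":"number"}},"required":["motion"]}

```bash
mkdir -p pics; ls; python3 - <<'E'
from workcell import bot
import cv2,pickle
print(bot.get_obs())
for n in("scene","top"):
    p=bot.camera(n); cv2.imwrite(f"pics/{n}0.png",p["color"][:,:,::-1]); pickle.dump(p,open(n+"0.pkl","wb"))
    print(n,p["fx"],p["fy"],p["cx"],p["cy"],p["R"],p["t"])
    for l in["mouth","gape_lip","bare_stud","stud_seat","sleeve_mid","blade_grip","blade_tip","tealight_mid","jar_mid","candle_mid","nut_a","pack","top_board"]:
        r=bot.look_for(p,l); print(l,[( [round(float(v)) for v in d["rect"]],round(d["confidence"],2)) for d in r[:3]])
E
```

```text
pics
{'time': 0.0, 'q': array([ 6.93870640e+01,  5.01272793e+00,  1.00355538e+01,  9.51006707e+01,
       -1.32369138e-03,  9.00008310e+01]), 'qd': array([-0.09902587,  0.03107302, -0.07435328,  0.02201096,  0.09112024,
        0.03155603]), 'joint_efforts': array([-7.31057889e-05, -5.20387101e+01,  4.64802790e+01,  1.65054901e-02,
       -2.75872189e-06,  7.20417773e-06]), 'ee_pos': array([0.19356333, 0.51459664, 0.24957729]), 'tcp_rot': array([-1.79922155e+02,  1.32481917e-03,  1.59386235e+02]), 'wrist_force': array([0.05574595, 0.02251297, 0.39865739]), 'torque': array([-0.00228691, -0.01336572, -0.04203109]), 'opening': 0.08595841145790316}
scene 392.3733707015984 392.3733707015984 328.15473792599727 197.89991989873806 [[-0.25600688  0.96664911  0.00706871]
 [ 0.6205501   0.1699442  -0.76553024]
 [-0.74120041 -0.19159452 -0.64336109]] [ 0.18073429 -0.28201584  1.39598153]
mouth [([281, 202, 11, 32], 0.59), ([214, 173, 84, 58], 0.53)]
gape_lip [([213, 180, 85, 48], 0.84)]
bare_stud [([212, 164, 90, 87], 0.81)]
stud_seat [([213, 172, 84, 57], 0.93)]
sleeve_mid [([349, 192, 10, 18],
[... 365 characters left out ...]
)]
top 416.7531502805971 416.7531502805971 314.8335566246369 196.3403752663702 [[-0.01975166 -0.99978854  0.00572271]
 [-0.99436452  0.01904756 -0.10428995]
 [ 0.10415889 -0.00775036 -0.99453047]] [-0.01714649  0.60041118  1.09065295]
mouth [([346, 181, 7, 1], 0.6)]
gape_lip [([349, 159, 65, 64], 0.8), ([169, 193, 73, 27], 0.67)]
bare_stud [([343, 159, 70, 65], 0.81)]
stud_seat [([348, 158, 69, 67], 0.79)]
sleeve_mid []
blade_grip [([169, 194, 73, 24], 0.55)]
blade_tip [([170, 193, 72, 28], 0.89)]
tealight_mid [([429, 229, 17, 16], 0.46)]
jar_mid [([168, 152, 33, 28], 0.64)]
candle_mid [([436, 163, 38, 27], 0.7)]
nut_a [([238, 140, 6, 9], 0.62)]
pack []
top_board [([350, 157, 63, 67], 0.96)]
```

```bash
python3 - <<'E'
import cv2
a=cv2.imread("pics/scene0.png");cv2.imwrite("pics/s_crop.png",cv2.resize(a[130:330,140:540],None,fx=2,fy=2,interpolation=cv2.INTER_CUBIC))
a=cv2.imread("pics/top0.png");cv2.imwrite("pics/t_crop.png",cv2.resize(a[110:290,150:490],None,fx=2.3,fy=2.3,interpolation=cv2.INTER_CUBIC))
E
```

```text
(no output)
```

View pics/s_crop.png

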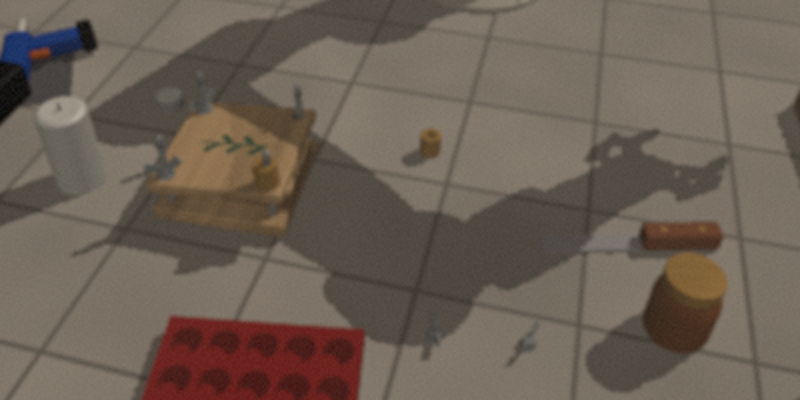

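View pics/t_crop.png

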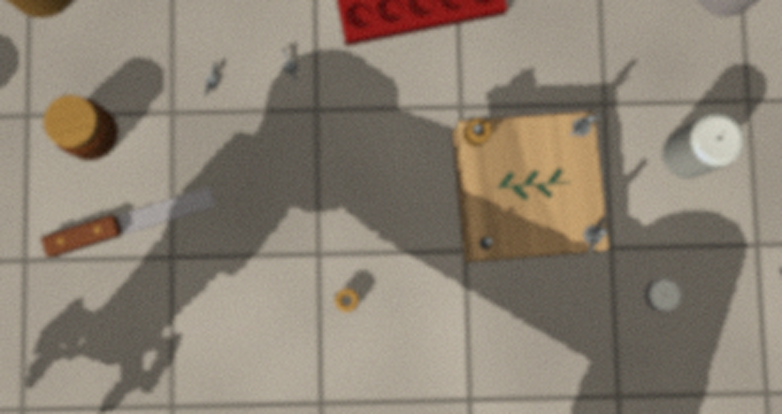

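```bash
python3 - <<'E'
import cv2,numpy as np
a=cv2.imread("pics/scene0.png");b=cv2.imread("pics/top0.png")
def crop(im,x,y,w,h,f):
    c=cv2.resize(im[y:y+h,x:x+w],None,fx=f,fy=f,interpolation=cv2.INTER_CUBIC)
    c=cv2.convertScaleAbs(c,alpha=1.5,beta=0)
    for i in range(0,w,10):
        cv2.putText(c,str(x+i),(i*f,8),0,.3,(0,255,255)); c[:, i*f]=c[:, i*f]*.7
    for i in range(0,h,10):
        cv2.putText(c,str(y+i),(0,i*f+4),0,.3,(0,255,255)); c[i*f]=c[i*f]*.7
    return c
cv2.imwrite("pics/c1.png",crop(b,340,150,80,75,8))
cv2.imwrite("pics/c2.png",crop(b,165,185,90,40,8))
cv2.imwrite("pics/c3.png",crop(a,205,160,100,95,6))
c4=crop(b,285,220,40,30,8);c5=crop(a,340,185,40,30,8)
cv2.imwrite("pics/c4.png",np.hstack([c4,c5]))
cv2.imwrite("pics/c6.png",crop(a,405,230,100,40,8))
E
```

```text
(no output)
```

View pics/c1.png

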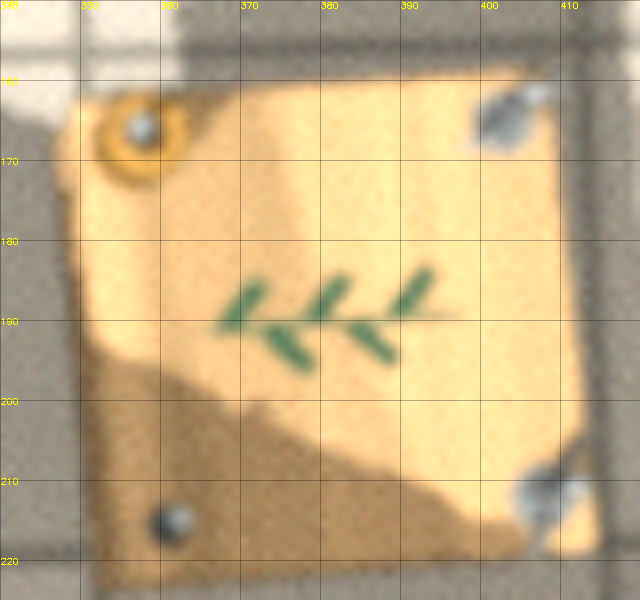

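View pics/c2.png

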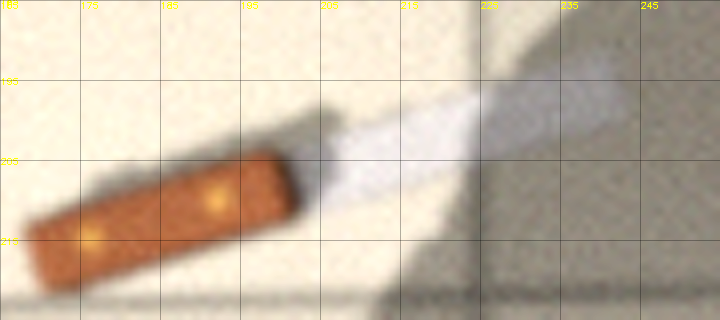

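View pics/c3.png

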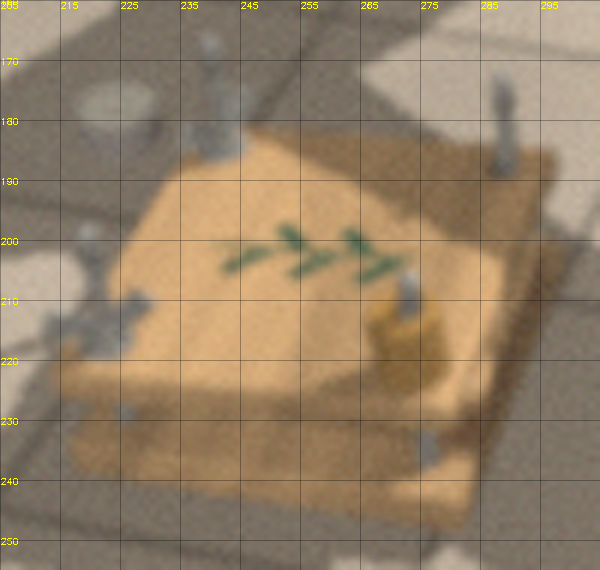

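View pics/c4.png

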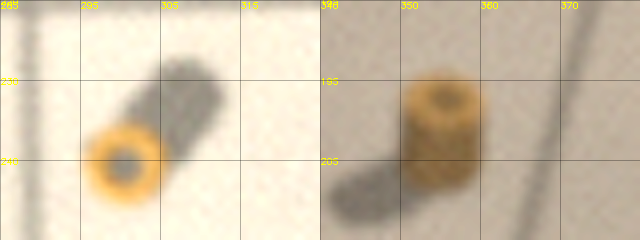

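View pics/c6.png

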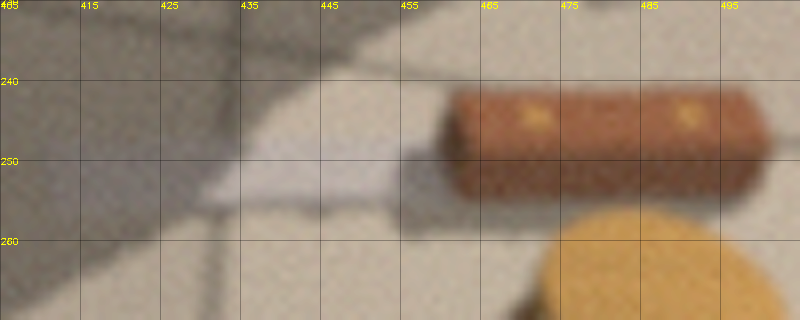

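```bash
cat > h.py <<'E'
import pickle,numpy as np
T=pickle.load(open("top0.pkl","rb"));S=pickle.load(open("scene0.pkl","rb"))
def ray(p,u,v):
    d=p["R"].T@np.array([(u-p["cx"])/p["fx"],(v-p["cy"])/p["fy"],1]); return -p["R"].T@p["t"],d
def atz(p,u,v,z):
    c,d=ray(p,u,v); return c+d*(z-c[2])/d[2]
def proj(p,X):
    c=p["R"]@np.array(X)+p["t"]; return np.array([p["fx"]*c[0]/c[2]+p["cx"],p["fy"]*c[1]/c[2]+p["cy"]])
def tri(a,b,):
    c1,d1=ray(T,*a);c2,d2=ray(S,*b)
    A=np.zeros((3,3));y=np.zeros(3)
    for c,d in((c1,d1),(c2,d2)):
        d=d/np.linalg.norm(d);P=np.eye(3)-np.outer(d,d);A+=P;y+=P@c
    return np.linalg.solve(A,y)
E
python3 - <<'E'
from h import *
np.set_printoptions(precision=4,suppress=True)
print("cams",ray(T,0,0)[0],ray(S,0,0)[0])
print("sleeve",atz(T,300.3,240.5,.03),atz(S,355.5,197.4,.03),tri((300.3,240.5),(355.5,197.4)))
print("stud",atz(T,361.5,215,.122),atz(S,287,173,.122),atz(T,361,215.5,.074),atz(S,288.5,188,.074))
print("ostud",atz(T,357.5,166.3,.122),atz(S,272.7,207,.122))
print("rear studs",atz(T,404,164.5,.122),atz(T,408.5,211,.122),atz(S,239.5,167,.12),atz(S,219.5,199,.12))
print("rivets",atz(T,176.4,214.7,.024),atz(T,192.2,210,.024),atz(S,472,244.3,.024),atz(S,491,244,.024))
print("tip",atz(T,243,197.3,.004)," grip ends",atz(T,170.3,217.3,.024),atz(T,199.5,208.3,.024), atz(S,459,243,.024))
for l in [("front board lower",350,222),("fr up",348.5,163),("rear up",409,159.3),("rear low",414,218.5)]: print(l[0],atz(T,l[1],l[2],.075))
# blade edges at x px: upper & lower
for a in [(210,201.8),(225,197),(207,211.3),(220,207.5)]: print(atz(T,*a,.004))
E
```

```text
cams [ 0.4831 -0.0201  1.1474] [1.256  0.1407 0.681 ]
sleeve [0.4825 0.0122 0.03  ] [0.4854 0.0145 0.03  ] [0.4824 0.0131 0.0273]
stud [ 0.5421 -0.1422  0.122 ] [ 0.5485 -0.1444  0.122 ] [ 0.5436 -0.1466  0.074 ] [ 0.5458 -0.1445  0.074 ]
ostud [ 0.6638 -0.136   0.122 ] [ 0.673  -0.1331  0.122 ]
rear studs [ 0.6661 -0.2523  0.122 ] [ 0.5497 -0.2585  0.122 ] [ 0.5535 -0.2655  0.12  ] [ 0.6767 -0.2568  0.12  ]
rivets [0.5582 0.3448 0.024 ] [0.57   0.3025 0.024 ] [0.5717 0.305  0.024 ] [0.5593 0.3472 0.024 ]
tip [0.604  0.1689 0.004 ]  grip ends [0.5515 0.3611 0.024 ] [0.5743 0.2829 0.024 ] [0.5754 0.2761 0.024 ]
front board lower [ 0.5273 -0.1176  0.075 ]
fr up [ 0.6812 -0.1181  0.075 ]
rear up [ 0.6881 -0.2766  0.075 ]
rear low [ 0.5331 -0.2828  0.075 ]
[0.5933 0.2596 0.004 ]
[0.6058 0.2184 0.004 ]
[0.5672 0.2677 0.004 ]
[0.577  0.2321 0.004 ]
```

```bash
cat > fit.py <<'E'
from h import *
from scipy.optimize import least_squares
np.set_printoptions(precision=4,suppress=True)
# press frame: origin at mouth ground (z=0), x into gape
def W(p,v):
    c,s=np.cos(p[2]),np.sin(p[2]); return np.array([p[0]+c*v[0]-s*v[1],p[1]+s*v[0]+c*v[1],v[2]])
def board(th,d,y,h): # d depth along board from front edge, h height above lower face
    # hinge at x=.125,z=.05
    r=.125-d; return (.125-r*np.cos(th)+h*np.sin(-th)*-1*-1, y, .05+r*np.sin(th)+h*np.cos(th))
obs=[(T,(362.8,214.3),lambda th:(.018,-.062,.121)),(S,(286.8,173),lambda th:(.018,-.062,.121)),
(T,(358,165.8),lambda th:(.018,.062,.121)),(S,(272.7,206.3),lambda th:(.018,.062,.121)),
(T,(352.3,223.3),lambda th:board(th,0,-.08,.015)),(T,(349.5,161.8),lambda th:board(th,0,.08,.015)),
(S,(297,185.5),lambda th:board(th,0,-.08,.015)),
(S,(287,231),lambda th:board(th,0,.08,.015)),
(S,(282.5,248.5),lambda th:(0,.08,0)),
(T,(408.8,158.5),lambda th:board(th,.16,.08,.015)),(T,(414.5,219),lambda th:board(th,.16,-.08,.015)),
]
def res(p): return np.concatenate([proj(c,W(p,f(p[3])))-np.array(u) for c,u,f in obs])
if __name__=="__main__":
    s=least_squares(res,[.604,-.125,np.radians(-92),.08],loss="soft_l1")
    p=s.x;print(p,np.degrees(p[2]));print(res(p).reshape(-1,2))
    print("mouth",W(p,(0,0,.05)),"stud",W(p,(.018,-.062,.122)),"centre",W(p,(.08,0,0)))
    for st,q in((.018,-.062),):pass
E
python3 fit.py
```

```text
[ 0.6036 -0.1227 -1.5092  0.0108] -86.47206564916281
[[-0.4345  0.3985]
 [ 1.0112 -1.0295]
 [-0.254  -0.5476]
 [-0.5284 -1.1316]
 [ 1.2297  0.1557]
 [-1.4935  0.9776]
 [ 0.9934  0.7187]
 [-7.3372 -0.91  ]
 [-0.8333  1.9256]
 [-0.5441 -0.3912]
 [ 0.1789 -0.5069]]
mouth [ 0.6036 -0.1227  0.05  ] stud [ 0.5428 -0.1444  0.122 ] centre [ 0.6085 -0.2025  0.    ]
```

```bash
sed -i 's/(287,231)/(280,229)/; s/loss="soft_l1"/loss="soft_l1",bounds=([-1,-1,-4,.065],[1,1,1,.095])/' fit.py; python3 fit.py; python3 - <<'E'
from h import *
import cv2
from fit import *
s=least_squares(res,[.604,-.125,np.radians(-92),.08],loss="soft_l1",bounds=([-1,-1,-4,.065],[1,1,1,.095]));p=s.x
for nm,c,(x,y,w,h,f) in(("scene",S,(205,160,100,95,7)),("top",T,(340,150,80,75,8))):
    im=cv2.imread(f"pics/{nm}0.png");im=cv2.convertScaleAbs(cv2.resize(im[y:y+h,x:x+w],None,fx=f,fy=f,interpolation=cv2.INTER_CUBIC),alpha=1.4)
    def L(a,b,col):
        a,b=[tuple(int(v) for v in (proj(c,W(p,q))-[x,y]+.5)*f) for q in(a,b)];cv2.line(im,a,b,col,1)
    th=p[3]
    for h_ in(0,.015):
        q=[board(th,d,yy,h_) for d,yy in((0,-.08),(0,.08),(.16,.08),(.16,-.08))]
        for i in range(4):L(q[i],q[(i+1)%4],(0,0,255))
    q=[(0,-.08,0),(0,.08,0),(.16,.08,0),(.16,-.08,0)]
    for i in range(4):L(q[i],q[(i+1)%4],(255,0,0))
    q=[(0,-.05,.05),(0,.05,.05),(.125,.05,.05),(.125,-.05,.05)]
    for i in range(4):L(q[i],q[(i+1)%4],(0,255,0))
    for sx in(.018,.142):
        for sy in(-.062,.062):L((sx,sy,.07),(sx,sy,.122),(255,0,255))
    cv2.imwrite(f"pics/ov_{nm}.png",im)
E
```

```text
[ 0.6041 -0.1231 -1.5118  0.065 ] -86.6195563107112
[[-0.3335  0.2156]
 [ 0.8457 -0.9406]
 [-0.0269 -0.7359]
 [-0.8586 -1.0418]
 [ 1.349  -0.1231]
 [-1.2529  0.3199]
 [ 0.9517 -1.258 ]
 [-0.6652 -0.9478]
 [-1.1636  2.0324]
 [-0.7993 -0.2665]
 [-0.2486 -0.4744]]
mouth [ 0.6041 -0.1231  0.05  ] stud [ 0.5433 -0.1447  0.122 ] centre [ 0.6088 -0.2029  0.    ]
```

View pics/ov_scene.png

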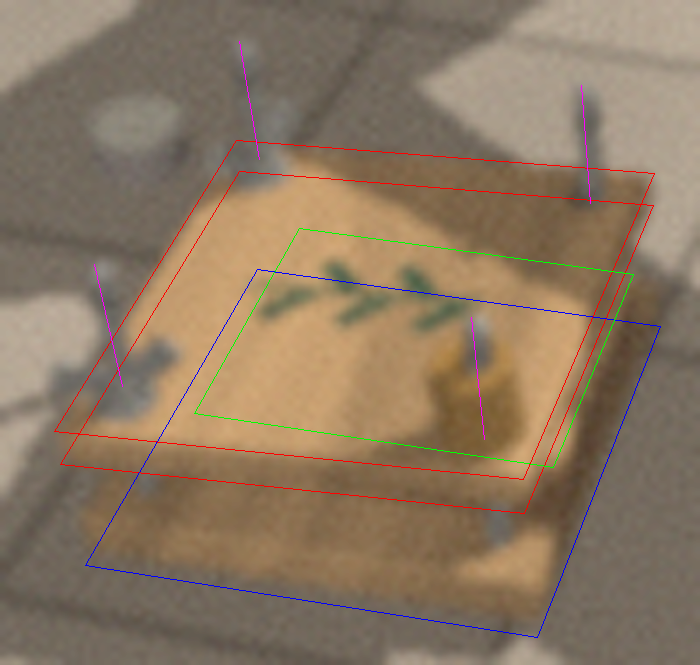

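View pics/ov_top.png

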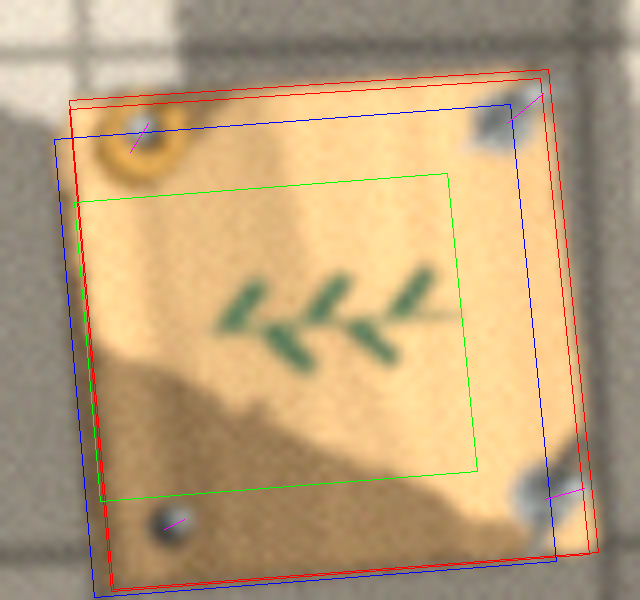

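```bash
cat > plan.py <<'E'
import sys,numpy as np
from scipy.spatial.transform import Rotation as Ro
from workcell import bot
def plan(pos,yaw,n,cur=None,pr=True):
    o=bot.get_obs(); p0=np.array(o["ee_pos"]); R0=Ro.from_euler("xyz",o["tcp_rot"],degrees=True) if cur is None else cur
    R1=Ro.from_euler("xyz",[180,0,yaw],degrees=True)
    rv=(R0.inv()*R1).as_rotvec(); out=[];R=R0
    for i in range(n):
        d=R.inv().apply((np.array(pos)-p0)/n)*1000
        out.append([*np.round(d,1),*np.round(rv/n,4)]); R=R*Ro.from_rotvec(rv/n)
    for r in out: print([float(v) for v in r])
if __name__=="__main__":
    a=[float(v) for v in sys.argv[1:]]; plan(a[:3],a[3],int(a[4]))
E
python3 plan.py .4825 .0125 .12 93.4 15; python3 -c "
from h import *
print(atz(T,181.5,163,.085),atz(T,459,170,.112),'nuts',atz(T,243.5,143.5,.01),atz(T,277,135,.01),'tea',atz(T,438.5,238,.017))"
```

```text
[-29.8, -24.6, 8.7, 0.0, 0.0, 0.0768]
[-31.6, -22.2, 8.7, 0.0, 0.0, 0.0768]
[-33.2, -19.7, 8.7, 0.0, 0.0, 0.0768]
[-34.6, -17.1, 8.7, 0.0, 0.0, 0.0768]
[-35.8, -14.4, 8.7, 0.0, 0.0, 0.0768]
[-36.8, -11.6, 8.7, 0.0, 0.0, 0.0768]
[-37.6, -8.7, 8.7, 0.0, 0.0, 0.0768]
[-38.2, -5.8, 8.7, 0.0, 0.0, 0.0768]
[-38.5, -2.9, 8.7, 0.0, 0.0, 0.0768]
[-38.6, 0.1, 8.7, 0.0, 0.0, 0.0768]
[-38.5, 3.0, 8.7, 0.0, 0.0, 0.0768]
[-38.2, 6.0, 8.7, 0.0, 0.0, 0.0768]
[-37.6, 8.9, 8.7, 0.0, 0.0, 0.0768]
[-36.8, 11.7, 8.7, 0.0, 0.0, 0.0768]
[-35.8, 14.5, 8.7, 0.0, 0.0, 0.0768]
[0.68742179 0.31384944 0.085     ] [ 0.65129384 -0.39272775  0.112     ] nuts [0.75359432 0.16625529 0.01      ] [0.77601081 0.07299353 0.01      ] tea [ 0.48184695 -0.36098697  0.017     ]
```

Call:
servo_tool(
  motion=[
    [[-30,-24.5,8.7,0,0,0.077],[-31.5,-22,8.7,0,0,0.077],[-33,-19.5,8.7,0,0,0.077],[-34.5,-17,8.7,0,0,0.077],[-36,-14.5,8.7,0,0,0.077]],
  ],
  gripper=50,
  newtons=30,
)

```text
time: 1.9
ee_pos: [0.2904, 0.3465, 0.2065]
tcp_rot: [180.0, 0.0, 137.2]
wrist_force: [0.3, 0.6, 1.0]
opening: 0.0501
```

Call:
servo_tool(
  motion=[
    [[-37,-11.5,8.7,0,0,0.077],[-37.5,-8.5,8.7,0,0,0.077],[-38,-6,8.7,0,0,0.077],[-38.5,-3,8.7,0,0,0.077],[-38.5,0,8.7,0,0,0.077]],
  ],
)

```text
time: 2.4
ee_pos: [0.3863, 0.1791, 0.1632]
tcp_rot: [180.0, -0.0, 115.1]
wrist_force: [1.4, 0.8, -0.1]
opening: 0.0497
```

Call:
servo_tool(
  motion=[
    [[-38.5,3,8.7,0,0,0.077],[-38,6,8.7,0,0,0.077],[-37.5,9,8.7,0,0,0.077],[-37,12,8.7,0,0,0.077],[-36,14.5,8.7,0,0,0.077]],
  ],
)

```text
time: 2.9
ee_pos: [0.4825, 0.0112, 0.1196]
tcp_rot: [180.0, -0.0, 93.0]
wrist_force: [0.9, 0.6, 0.6]
opening: 0.0498
```

Call:
servo_tool(
  motion=[
    [[0,0,0,0,0,0],[0,0,0,0,0,0],[0,0,0,0,0,0]],
  ],
)

```text
time: 3.2
ee_pos: [0.4817, 0.0133, 0.12]
tcp_rot: [180.0, -0.0, 93.3]
wrist_force: [-1.1, -0.2, -0.6]
opening: 0.0503
```

```bash
cat > snap.py <<'E'
import sys,cv2,numpy as np
from workcell import bot
from h import *
# snap.py tag  sx sy sw sh  tx ty tw th f
tag=sys.argv[1];b=[int(v) for v in sys.argv[2:10]];f=int(sys.argv[10])
ims=[]
for nm,(x,y,w,h) in(("scene",b[:4]),("top",b[4:])):
    if w==0: continue
    p=bot.camera(nm);im=np.ascontiguousarray(p["color"][:,:,::-1]);cv2.imwrite(f"pics/{nm}_{tag}.png",im)
    c=cv2.convertScaleAbs(cv2.resize(im[y:y+h,x:x+w],None,fx=f,fy=f,interpolation=cv2.INTER_CUBIC),alpha=1.4)
    for i in range(0,w,10):
        cv2.putText(c,str(x+i),(i*f,8),0,.3,(0,255,255)); c[:, i*f]=c[:, i*f]*.75
    for i in range(0,h,10):
        cv2.putText(c,str(y+i),(0,i*f+4),0,.3,(0,255,255)); c[i*f]=c[i*f]*.75
    ims.append(c)
H=max(i.shape[0] for i in ims)
cv2.imwrite(f"pics/z_{tag}.png",np.hstack([cv2.copyMakeBorder(i,0,H-i.shape[0],0,4,cv2.BORDER_CONSTANT) for i in ims]))
o=bot.get_obs();print(o["time"],np.round(o["ee_pos"],4),np.round(o["tcp_rot"],2),o["opening"],np.round(o["wrist_force"],1))
E
python3 snap.py a 310 140 80 90 270 190 80 90 5; python3 -c "
from workcell import bot
from h import *
print(proj(T,bot.get_obs()['ee_pos']),proj(S,bot.get_obs()['ee_pos']))"
```

```text
3.3 [0.4817 0.0136 0.1203] [ 1.7996e+02 -1.0000e-02  9.3310e+01] 0.04999416475671848 [0.1 0.2 0.7]
[298.66362968 240.86939116] [357.39015379 168.10769804]
```

View pics/z_a.png

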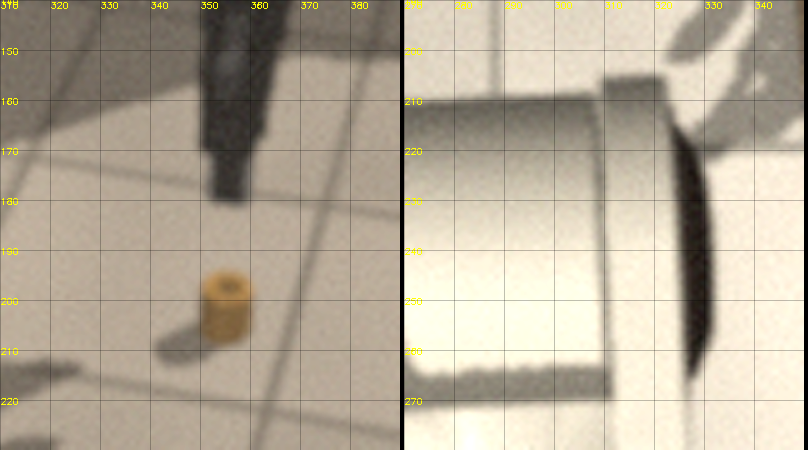

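Call:
servo_tool(
  motion=[
    [[0,1.5,30,0,0,0],[0,0,30,0,0,0],[0,0,20,0,0,0],[0,0,10.5,0,0,0],[0,0,0,0,0,0]],
  ],
)

```text
time: 3.8
ee_pos: [0.4826, 0.0134, 0.0285]
tcp_rot: [-179.9, -0.0, 93.3]
wrist_force: [0.8, 0.6, -0.1]
opening: 0.0501
```

Call:
servo_tool(
  motion=[
    [[0,0,0,0,0,0],[0,0,0,0,0,0],[0,0,0,0,0,0],[0,0,0,0,0,0],[0,0,0,0,0,0]],
  ],
  gripper=20,
  newtons=30,
)

```text
time: 4.3
ee_pos: [0.4843, 0.0131, 0.0308]
tcp_rot: [179.9, -0.0, 93.2]
wrist_force: [-1.4, 1.4, 7.6]
opening: 0.0268
```

```bash
python3 snap.py b 315 150 80 80 0 0 0 0 8
```

```text
4.35 [0.4843 0.0131 0.0308] [ 1.7986e+02 -2.0000e-02  9.3220e+01] 0.026757874446835014 [-1.7  1.3  7.8]
```

View pics/z_b.png

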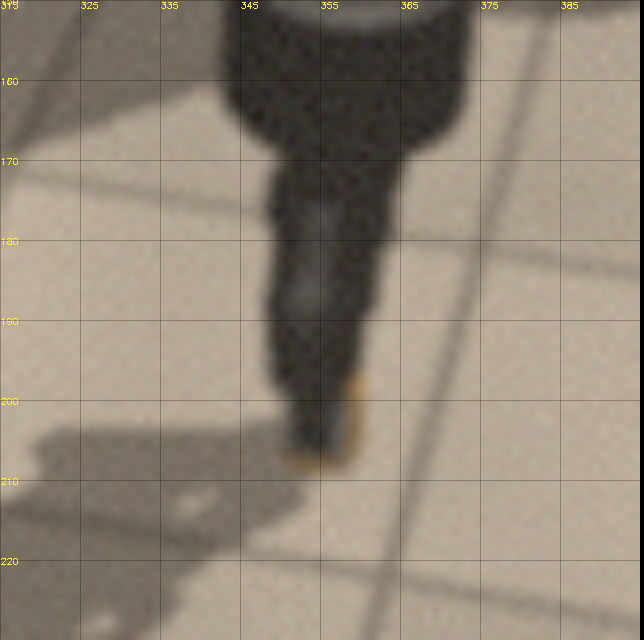

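```bash
python3 -c "
from h import *
a=atz(T,362.8,214.3,.121)-atz(T,300.3,240.5,.03);b=atz(S,286.8,173,.121)-atz(S,355.5,197.4,.03)
print(a,b,a+[.4843,.0133,0],b+[.4843,.0133,0])
from fit import *
s=least_squares(res,[.604,-.125,np.radians(-87),.08],loss='soft_l1',bounds=([-1,-1,-4,.065],[1,1,1,.095]));p=s.x
for k in (0,1):
  o2=[o for o in obs if (o[0] is T)==(k==0)]
  f=lambda p:np.concatenate([[ (p[3]-.08)*20]]+[proj(c,W(p,g(p[3])))-np.array(u) for c,u,g in o2])
  q=least_squares(f,p,loss='soft_l1').x; print('TS'[k],q,np.degrees(q[2]),W(q,(.018,-.062,.122)))
"
```

```text
[ 0.06126565 -0.15779397  0.091     ] [ 0.06197414 -0.15988551  0.091     ] [ 0.54556565 -0.14449397  0.091     ] [ 0.54627414 -0.14658551  0.091     ]
T [ 0.6043 -0.1238 -1.5226  0.0677] -87.23899368912984 [ 0.5432 -0.1448  0.122 ]
S [ 0.6052 -0.1227 -1.4828  0.0498] -84.95549174517808 [ 0.5451 -0.1461  0.122 ]
```

Call:
servo_tool(
  motion=[
    [[0,0,-10,0,0,0],[0,0,-35,0,0,0],[0,0,-50,0,0,0],[0,0,-35,0,0,0],[0,0,-10,0,0,0]],
  ],
)

```text
time: 4.85
ee_pos: [0.4849, 0.0128, 0.1745]
tcp_rot: [179.6, 0.0, 93.2]
wrist_force: [0.6, -0.3, -1.4]
opening: 0.0269
```

```bash
python3 plan.py .5455 -.1455 .168 93.2 5
```

```text
[-32.3, 10.3, 1.4, 0.0013, 0.0001, 0.0]
[-32.3, 10.3, 1.4, 0.0013, 0.0001, 0.0]
[-32.3, 10.3, 1.3, 0.0013, 0.0001, 0.0]
[-32.3, 10.3, 1.3, 0.0013, 0.0001, 0.0]
[-32.3, 10.3, 1.3, 0.0013, 0.0001, 0.0]
```

Call:
servo_tool(
  motion=[
    [[-32,10.3,0,0,0,0],[-40,12.5,0,0,0,0],[-40,12.5,0,0,0,0],[-30,10,0,0,0,0],[-19.5,6.2,0,0,0,0]],
  ],
)

```text
time: 5.35
ee_pos: [0.5441, -0.1477, 0.1686]
tcp_rot: [-179.9, 0.0, 93.1]
wrist_force: [0.2, 0.8, -0.4]
opening: 0.027
```

Call:
servo_tool(
  motion=[
    [[0,0,0,0,0,0],[0,0,0,0,0,0],[0,0,0,0,0,0]],
  ],
)

```text
time: 5.65
ee_pos: [0.5436, -0.1448, 0.1692]
tcp_rot: [-180.0, -0.0, 93.2]
wrist_force: [0.0, 0.2, -0.6]
opening: 0.0271
```

```bash
python3 snap.py c 255 120 70 90 340 150 80 90 5
```

```text
5.75 [ 0.5437 -0.1447  0.1695] [179.99  -0.    93.27] 0.027042491939263343 [-0.2 -0.1 -0.4]
```

View pics/z_c.png

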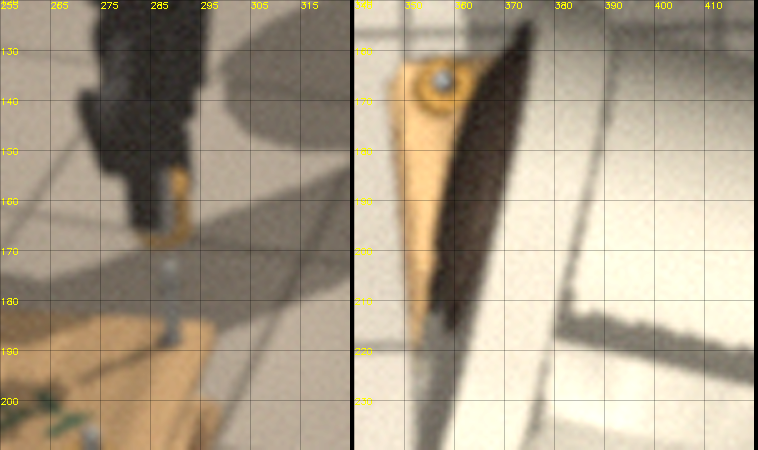

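```bash
python3 - <<'E'
import cv2
a=cv2.imread("pics/scene_c.png")[140:195,262:312]
c=cv2.convertScaleAbs(cv2.resize(a,None,fx=11,fy=11,interpolation=cv2.INTER_CUBIC),alpha=1.8)
for i in range(0,50,5):
    c[:,i*11]=c[:,i*11]*.7;cv2.putText(c,str(262+i),(i*11,8),0,.3,(0,255,255))
for i in range(0,55,5):
    c[i*11]=c[i*11]*.7;cv2.putText(c,str(140+i),(0,i*11),0,.3,(0,255,255))
cv2.imwrite("pics/zc.png",c)
from h import *
o=[.5437,-.1447]
for dx,dy in((0,0),):
    for z in(.1387,.1687,.122,.074):print(z,proj(S,[o[0],o[1],z]))
print(proj(S,[.4843,.0133,.03]),"obs 355.5 197.4")
d=1/np.linalg.norm(0)if 0 else 0
e=proj(S,[o[0],o[1],.1387])
for v in([.001,0,0],[0,.001,0]):print(proj(S,np.array([o[0],o[1],.1387])+v)-e)
import math
dep=(S["R"]@[o[0],o[1],.15]+S["t"])[2];print("width px",.028*392/dep)
E
```

```text
0.1387 [287.14723364 166.14176838]
0.1687 [286.37077274 155.59102875]
0.122 [287.56568091 171.82773172]
0.074 [288.71695609 187.47153889]
[355.14036685 197.05381933] obs 355.5 197.4
[-0.14058188  0.23631558]
[0.39883498 0.06506777]
width px 11.876083298310583
```

View pics/zc.png

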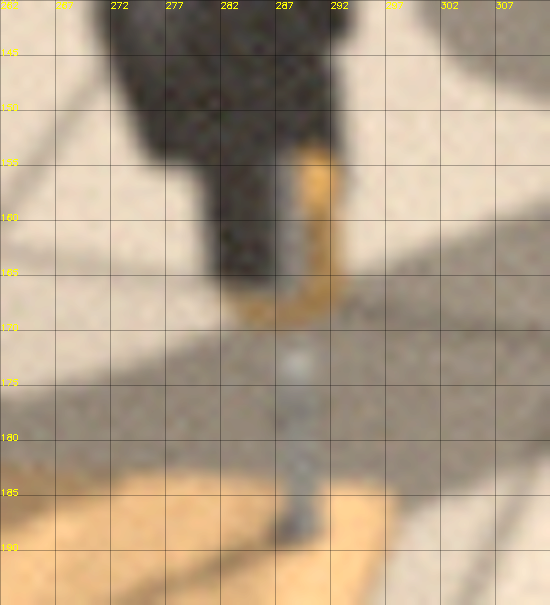

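Call:
servo_tool(
  motion=[
    [[1.6,1.6,0,0,0,0],[0,0,5,0,0,0],[0,0,5,0,0,0],[0,0,0,0,0,0],[0,0,0,0,0,0]],
  ],
)

```text
time: 6.25
ee_pos: [0.5452, -0.1438, 0.159]
tcp_rot: [-180.0, -0.0, 93.2]
wrist_force: [-0.4, -0.3, -0.7]
opening: 0.0265
```

```bash
python3 snap.py d 262 140 50 55 0 0 0 0 11
```

```text
6.3 [ 0.5453 -0.1438  0.1592] [-1.7999e+02 -1.0000e-02  9.3210e+01] 0.02719386665166695 [-0.2  0.3 -0.4]
```

View pics/z_d.png

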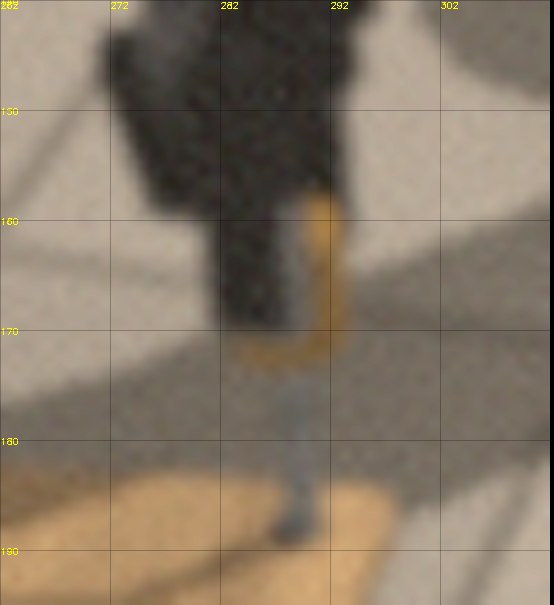

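Call:
servo_tool(
  motion=[
    [[0.8,0,0,0,0,0],[0,0,3,0,0,0],[0,0,3,0,0,0],[0,0,2,0,0,0],[0,0,0,0,0,0]],
  ],
)

```text
time: 6.8
ee_pos: [0.5451, -0.143, 0.1508]
tcp_rot: [-180.0, -0.0, 93.2]
wrist_force: [0.9, -0.6, -1.0]
opening: 0.0267
```

Call:
servo_tool(
  motion=[
    [[0,0,2,0,0,0],[0,0,2,0,0,0],[0,0,2,0,0,0],[0,0,0,0,0,0]],
  ],
)

```text
time: 7.2
ee_pos: [0.5452, -0.143, 0.1449]
tcp_rot: [-180.0, -0.0, 93.2]
wrist_force: [0.8, -0.4, 0.2]
opening: 0.0268
```

```bash
python3 snap.py e 262 140 50 55 0 0 0 0 11
```

```text
7.25 [ 0.5453 -0.143   0.1451] [-1.7998e+02 -1.0000e-02  9.3210e+01] 0.027154033404313754 [-0.9  0.3 -0.9]
```

View pics/z_e.png

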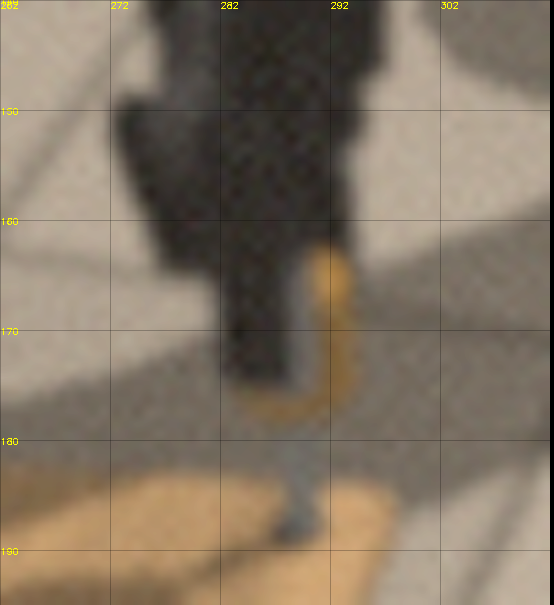

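Call:
servo_tool(
  motion=[
    [[0.2,0,6,0,0,0],[0,0,8,0,0,0],[0,0,8,0,0,0],[0,0,8,0,0,0],[0,0,4,0,0,0]],
  ],
)

```text
time: 7.75
ee_pos: [0.5449, -0.1427, 0.1099]
tcp_rot: [-179.9, -0.0, 93.2]
wrist_force: [-0.5, -0.5, -0.3]
opening: 0.027
```

Call:
servo_tool(
  motion=[
    [[0,0,0,0,0,0],[0,0,1,0,0,0],[0,0,0,0,0,0]],
  ],
)

```text
time: 8.05
ee_pos: [0.5455, -0.1429, 0.1105]
tcp_rot: [180.0, 0.0, 93.2]
wrist_force: [-0.2, -0.2, 0.5]
opening: 0.027
```

Call:
servo_tool(
  motion=[
    [[0,0,1,0,0,0],[0,0,0,0,0,0]],
  ],
)

```text
time: 8.25
ee_pos: [0.5454, -0.1429, 0.1094]
tcp_rot: [180.0, 0.0, 93.2]
wrist_force: [-0.7, 0.5, -0.3]
opening: 0.0269
```

```bash
python3 snap.py f 262 140 50 55 0 0 0 0 11
```

```text
8.3 [ 0.5454 -0.1428  0.1094] [179.99   0.    93.21] 0.02698815308910725 [0.4 0.  0.6]
```

View pics/z_f.png

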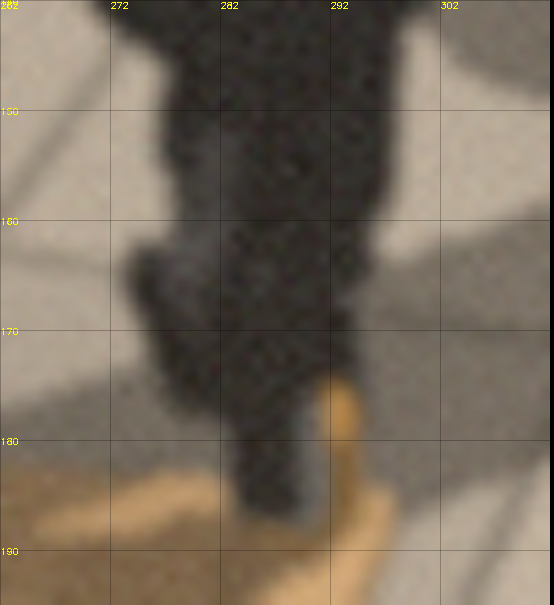

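Call:
servo_tool(
  motion=[
    [[0,0,1,0,0,0],[0,0,0,0,0,0]],
  ],
)

```text
time: 8.5
ee_pos: [0.5453, -0.1428, 0.1082]
tcp_rot: [-180.0, -0.0, 93.2]
wrist_force: [-0.1, -0.6, -0.8]
opening: 0.0272
```

Call:
servo_tool(
  motion=[
    [[0,0,1,0,0,0],[0,0,0,0,0,0]],
  ],
)

```text
time: 8.7
ee_pos: [0.5453, -0.1428, 0.1071]
tcp_rot: [-180.0, -0.0, 93.2]
wrist_force: [-0.9, -0.6, 0.0]
opening: 0.0272
```

Call:
servo_tool(
  motion=[
    [[0,0,0.7,0,0,0],[0,0,0,0,0,0]],
  ],
)

```text
time: 8.9
ee_pos: [0.5453, -0.1428, 0.1065]
tcp_rot: [-180.0, -0.0, 93.2]
wrist_force: [0.8, 0.7, -0.1]
opening: 0.0268
```

Call:
servo_tool(
  motion=[
    [[0,0,0,0,0,0],[0,0,0,0,0,0],[0,0,0,0,0,0],[0,0,0,0,0,0],[0,0,0,0,0,0]],
  ],
  gripper=45,
)

```text
time: 9.4
ee_pos: [0.5453, -0.1428, 0.1066]
tcp_rot: [180.0, 0.0, 93.2]
wrist_force: [0.4, -0.2, -0.1]
opening: 0.0452
```

Call:
servo_tool(
  motion=[
    [[0,0,-10,0,0,0],[0,0,-30,0,0,0],[0,0,-50,0,0,0],[0,0,-30,0,0,0],[0,0,0,0,0,0]],
  ],
)

```text
time: 9.9
ee_pos: [0.5467, -0.1432, 0.2326]
tcp_rot: [179.6, 0.1, 93.2]
wrist_force: [0.3, -0.0, -0.0]
opening: 0.0451
```

```bash
python3 snap.py g 255 150 50 60 340 150 50 80 8; python3 plan.py .564 .322 .15 105 15
```

```text
10.0 [ 0.5457 -0.1429  0.2278] [1.7989e+02 3.0000e-02 9.3210e+01] 0.045009603259637855 [ 0.1  0.4 -0.8]
[30.9, 2.9, 5.2, 0.0001, 0.0001, -0.0137]
[30.8, 3.4, 5.2, 0.0001, 0.0001, -0.0137]
[30.8, 3.8, 5.2, 0.0001, 0.0001, -0.0137]
[30.7, 4.2, 5.2, 0.0001, 0.0001, -0.0137]
[30.7, 4.6, 5.2, 0.0001, 0.0001, -0.0137]
[30.6, 5.1, 5.2, 0.0001, 0.0001, -0.0137]
[30.5, 5.5, 5.2, 0.0001, 0.0001, -0.0137]
[30.5, 5.9, 5.2, 0.0001, 0.0001, -0.0137]
[30.4, 6.3, 5.2, 0.0001, 0.0001, -0.0137]
[30.3, 6.7, 5.2, 0.0001, 0.0001, -0.0137]
[30.2, 7.1, 5.2, 0.0001, 0.0001, -0.0137]
[30.1, 7.6, 5.2, 0.0001, 0.0001, -0.0137]
[30.0, 8.0, 5.2, 0.0001, 0.0001, -0.0137]
[29.9, 8.4, 5.2, 0.0001, 0.0001, -0.0137]
[29.7, 8.8, 5.2, 0.0001, 0.0001, -0.0137]
```

View pics/z_g.png

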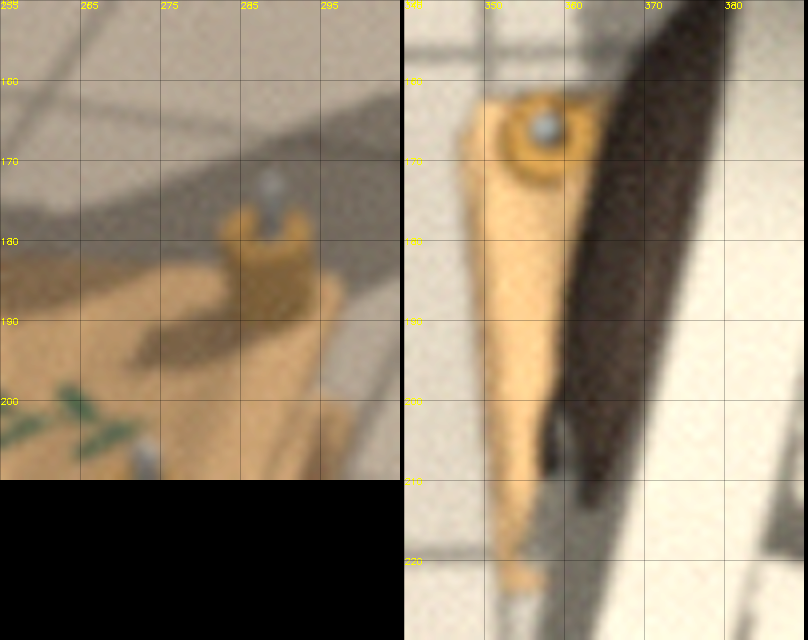

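Call:
servo_tool(
  motion=[
    [[20,2,0,0,0,-0.014],[31,3.5,5,0,0,-0.014],[36,4,5,0,0,-0.014],[36,4.5,5,0,0,-0.014],[36,5,5,0,0,-0.014]],
  ],
  gripper=48,
)

```text
time: 10.5
ee_pos: [0.5497, 0.0185, 0.2051]
tcp_rot: [-179.9, -0.0, 97.2]
wrist_force: [1.0, 0.6, -0.2]
opening: 0.0477
```

Call:
servo_tool(
  motion=[
    [[36,6,8,0,0,-0.014],[36,6.5,8,0,0,-0.014],[36,7,8,0,0,-0.014],[36,7.5,8,0,0,-0.014],[36,8,8,0,0,-0.014]],
  ],
)

```text
time: 11.0
ee_pos: [0.5566, 0.2018, 0.1649]
tcp_rot: [-179.9, 0.0, 101.3]
wrist_force: [0.9, -0.9, 0.3]
opening: 0.0478
```

Call:
servo_tool(
  motion=[
    [[36,9,6,0,0,-0.014],[33,9,4,0,0,-0.014],[20,5,3,0,0,-0.014],[10,4,0,0,0,-0.014],[0,0,0,0,0,-0.014]],
  ],
)

```text
time: 11.5
ee_pos: [0.5629, 0.3034, 0.153]
tcp_rot: [-179.9, 0.0, 105.4]
wrist_force: [0.6, -0.5, 0.3]
opening: 0.0481
```

Call:
servo_tool(
  motion=[
    [[0,0,0,0,0,0],[0,0,0,0,0,0],[0,0,0,0,0,0]],
  ],
)

```text
time: 11.8
ee_pos: [0.5633, 0.3019, 0.1541]
tcp_rot: [180.0, -0.0, 105.2]
wrist_force: [0.1, 1.0, -0.5]
opening: 0.0481
```

```bash
python3 snap.py h 405 180 100 90 0 0 0 0 8;python3 plan.py .565 .322 .1 105.3 1; python3 -c "
from h import *
print(atz(T,175.75,214.2,.024),atz(T,191.7,209.5,.024))"
```

```text
11.85 [0.5633 0.3021 0.154 ] [179.97   0.   105.16] 0.047834844193530915 [ 0.1 -0.1 -0. ]
[18.8, 6.8, 54.0, 0.0005, 0.0, -0.0024]
[0.55956447 0.34658568 0.024     ] [0.57142566 0.30384939 0.024     ]
```

View pics/z_h.png

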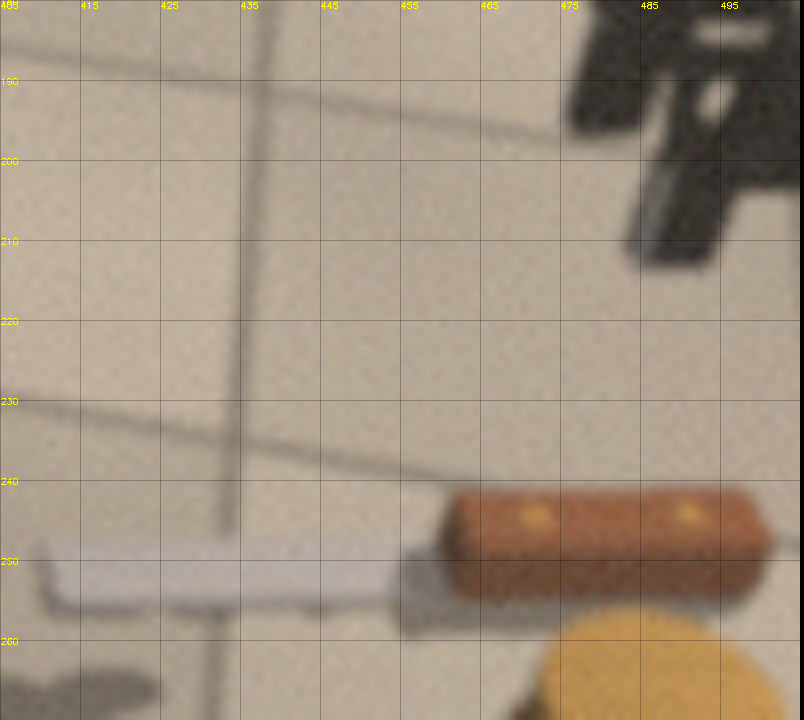

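Call:
servo_tool(
  motion=[
    [[10,4,10,0,0,0],[9.5,4,30,0,0,0],[0,0,30,0,0,0],[0,0,15,0,0,0],[0,0,0,0,0,0]],
  ],
)

```text
time: 12.35
ee_pos: [0.5643, 0.3234, 0.0656]
tcp_rot: [-179.7, 0.1, 105.2]
wrist_force: [-0.9, 0.4, -0.1]
opening: 0.0481
```

```bash
python3 snap.py i 420 190 90 80 0 0 0 0 8
```

```text
12.4 [0.5652 0.3237 0.0678] [-1.7990e+02  3.0000e-02  1.0524e+02] 0.0481296025815613 [1.4 0.7 1.4]
```

View pics/z_i.png

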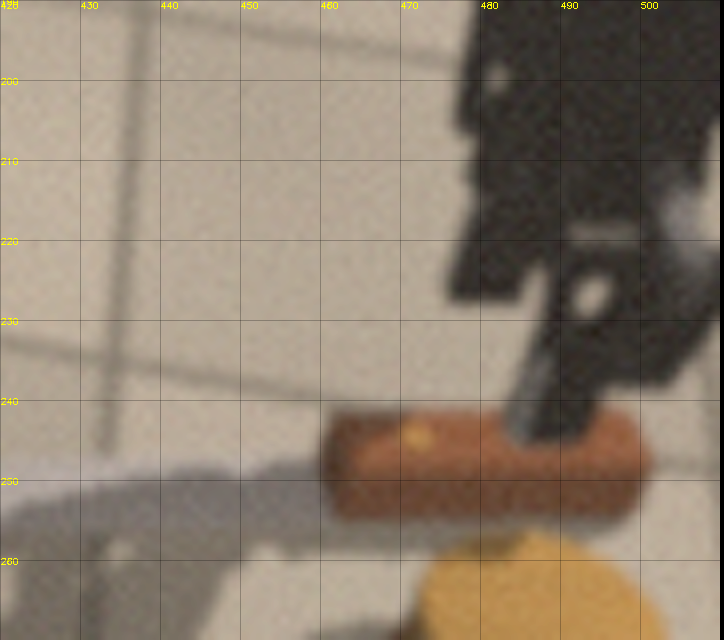

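Call:
servo_tool(
  motion=[
    [[0,0,20,0,0,0],[0,0,15,0,0,0],[0,0,8,0,0,0],[0,0,2,0,0,0],[0,0,0,0,0,0]],
  ],
)

```text
time: 12.9
ee_pos: [0.5658, 0.3239, 0.0239]
tcp_rot: [180.0, -0.0, 105.2]
wrist_force: [-0.7, 0.2, -0.2]
opening: 0.0481
```

Call:
servo_tool(
  motion=[
    [[0,0,0,0,0,0],[0,0,0,0,0,0],[0,0,0,0,0,0],[0,0,0,0,0,0],[0,0,0,0,0,0]],
  ],
  gripper=15,
  newtons=60,
)

```text
time: 13.4
ee_pos: [0.5662, 0.3242, 0.0247]
tcp_rot: [179.9, -0.0, 105.2]
wrist_force: [-0.2, 0.5, 4.6]
opening: 0.0249
```

```bash
python3 snap.py j 405 190 100 80 0 0 0 0 8
```

```text
13.45 [0.5662 0.3242 0.0248] [ 1.7989e+02 -3.0000e-02  1.0524e+02] 0.024766525150606636 [ 0.2 -0.4  6. ]
```

View pics/z_j.png

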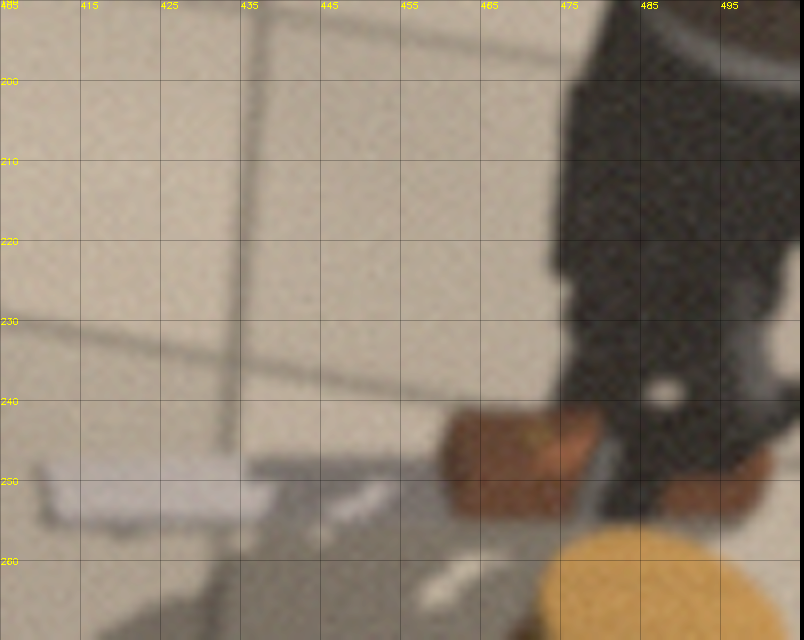

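Call:
servo_tool(
  motion=[
    [[0,0,-8,0,0,0],[0,0,-20,0,0,0],[0,0,-40,0,0,0],[0,0,-30,0,0,0],[0,0,-4,0,0,0]],
  ],
)

```text
time: 13.95
ee_pos: [0.567, 0.3247, 0.1307]
tcp_rot: [179.7, -0.1, 105.2]
wrist_force: [1.7, -0.2, -1.4]
opening: 0.0247
```

Call:
servo_tool(
  motion=[
    [[0,0,0,0,0,0],[0,0,0,0,0,0],[0,0,0,0,0,0]],
  ],
)

```text
time: 14.25
ee_pos: [0.565, 0.3235, 0.1238]
tcp_rot: [-179.8, 0.0, 105.2]
wrist_force: [0.2, 0.7, -1.0]
opening: 0.0248
```

```bash
python3 plan.py .5945 .0687 .127 93.5 10; python3 snap.py k 400 160 100 90 0 0 0 0 7
```

```text
[-25.4, -3.9, -0.3, -0.0003, 0.0001, 0.0205]
[-25.4, -3.3, -0.3, -0.0003, 0.0001, 0.0205]
[-25.5, -2.8, -0.3, -0.0003, 0.0001, 0.0205]
[-25.6, -2.3, -0.3, -0.0003, 0.0001, 0.0205]
[-25.6, -1.8, -0.3, -0.0003, 0.0001, 0.0205]
[-25.6, -1.2, -0.3, -0.0003, 0.0001, 0.0205]
[-25.6, -0.7, -0.3, -0.0003, 0.0001, 0.0205]
[-25.7, -0.2, -0.3, -0.0003, 0.0001, 0.0205]
[-25.7, 0.3, -0.3, -0.0003, 0.0001, 0.0205]
[-25.6, 0.9, -0.3, -0.0003, 0.0001, 0.0205]
14.3 [0.5651 0.3236 0.124 ] [-1.7986e+02  3.0000e-02  1.0524e+02] 0.02466789152861821 [ 0.4  0.1 -1.4]
```

View pics/z_k.png

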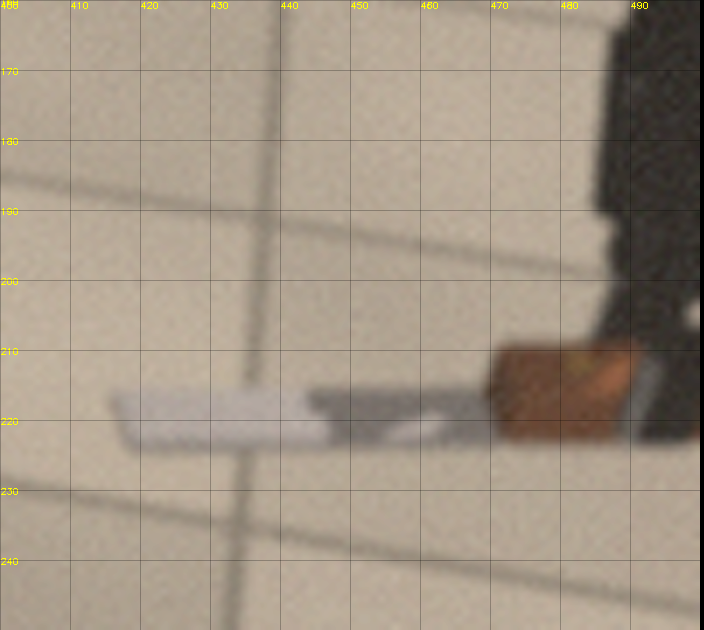

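Held firmly and level (blade rows 216–225 from column 416 to 470). Moving to the pre-insert pose.

Call:
servo_tool(
  motion=[
    [[-15,-3,0,0,0,0.0205],[-30,-3,0,0,0,0.0205],[-35,-3,0,0,0,0.0205],[-35,-3,0,0,0,0.0205],[-35,-2,0,0,0,0.0205]],
  ],
)

```text
time: 14.8
ee_pos: [0.5842, 0.1722, 0.1251]
tcp_rot: [-180.0, 0.0, 99.3]
wrist_force: [0.1, 0.3, -0.3]
opening: 0.0247
```

Call:
servo_tool(
  motion=[
    [[-35,-1,0,0,0,0.0205],[-30,-0.5,0,0,0,0.0205],[-22,0,0,0,0,0.0205],[-13,0,0,0,0,0.0205],[-6,0.5,0,0,0,0.0205]],
  ],
)

```text
time: 15.3
ee_pos: [0.5979, 0.0678, 0.1253]
tcp_rot: [-180.0, 0.0, 93.3]
wrist_force: [0.0, 0.2, -0.6]
opening: 0.0247
```

Call:
servo_tool(
  motion=[
    [[0,0,0,0,0,0],[0,0,0,0,0,0],[0,0,0,0,0,0]],
  ],
)

```text
time: 15.6
ee_pos: [0.598, 0.0701, 0.1255]
tcp_rot: [-180.0, -0.0, 93.6]
wrist_force: [0.6, -0.2, -1.3]
opening: 0.0245
```

```bash
python3 plan.py .5945 .0687 .095 93.5 1; python3 snap.py l 265 140 100 110 250 150 120 90 4
```

```text
[-1.2, -3.5, 30.5, -0.0001, -0.0001, 0.0013]
15.7 [0.598  0.07   0.1256] [-180.     -0.     93.57] 0.02508976475488394 [-1.3  0.1 -1.3]
```

View pics/z_l.png

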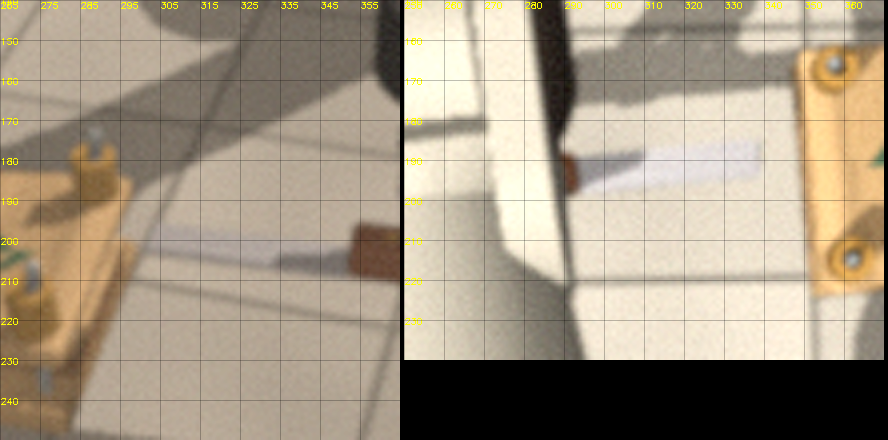

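```bash
python3 - <<'E'
import cv2
a=cv2.imread("pics/top_l.png")[150:230,290:420]
f=6
c=cv2.convertScaleAbs(cv2.resize(a,None,fx=f,fy=f,interpolation=cv2.INTER_CUBIC),alpha=1.2)
for i in range(0,130,10):
    c[:,i*f]=c[:,i*f]*.8;cv2.putText(c,str(290+i),(i*f,8),0,.3,(0,0,255))
for i in range(0,80,10):
    c[i*f]=c[i*f]*.8;cv2.putText(c,str(150+i),(0,i*f),0,.3,(0,0,255))
cv2.imwrite("pics/zl.png",c)
E
```

```text
(no output)
```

View pics/zl.png

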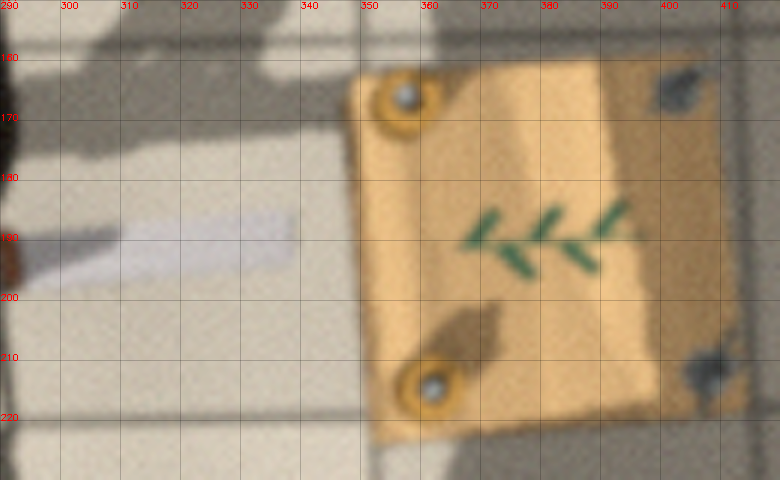

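```bash
python3 - <<'E'
from h import *
np.set_printoptions(precision=4,suppress=True)
q=lambda x,y,z:atz(T,x/6+290-.5,y/6+150-.5,z)
ang=lambda v:np.degrees(np.arctan2(v[1],v[0]))
o=q(407,97,.122);b=q(432,390,.122);v=o-b
print("studs",o,b,"len",np.linalg.norm(v),"mouth x dir",ang(v)-90)
a=q(110,230,.1047);c=q(290,211,.1047);d=q(20,290,.1047);e=q(280,265,.1047)
print("blade dirs",ang(c-a),ang(e-d)); print("tip",q(296,238,.1047),"width",e,c)
u=v/np.linalg.norm(v); xd=np.array([u[1],-u[0],0]); mid=(o+b)/2; mouth=mid-.018*xd; print("mouth",mouth)
t=q(296,238,.1047); r=t-mouth; print("tip in mouth frame: depth",r@xd,"lat",r@u)
# side edges of board upper face
for n,p1,p2,z1,z2 in(("low",(375,442),(600,420),.074,.064),("up",(365,72),(590,58),.074,.064),("front",(350,110),(374,440),.075,.075)):
    print(n,ang(q(*p2,z2)-q(*p1,z1)))
E
```

```text
studs [ 0.6654 -0.1356  0.122 ] [ 0.5433 -0.1422  0.122 ] len 0.12226243666448285 mouth x dir -86.92132695865516
blade dirs -85.01820196396882 -85.57420149853121
tip [ 0.6093 -0.0891  0.1047] width [ 0.598  -0.0821  0.1047] [ 0.6208 -0.0869  0.1047]
mouth [ 0.6034 -0.121   0.122 ]
tip in mouth frame: depth -0.03148015421705285 lat 0.007650019572070226
low -85.37098982733734
up -86.41244897924653
front -177.4933546691019
```

Call:
servo_tool(
  motion=[
    [[0,-2.5,10,0,0,0.007],[0,-3,18,0,0,0.007],[0,0,14,0,0,0],[0,0,6,0,0,0],[0,0,0,0,0,0]],
  ],
)

```text
time: 16.2
ee_pos: [0.5919, 0.0689, 0.0763]
tcp_rot: [-179.9, 0.0, 92.7]
wrist_force: [0.4, -0.4, -0.8]
opening: 0.0245
```

Call:
servo_tool(
  motion=[
    [[0,0,0,0,0,0],[0,0,0,0,0,0]],
  ],
)

```text
time: 16.4
ee_pos: [0.593, 0.0689, 0.0784]
tcp_rot: [179.9, -0.0, 92.7]
wrist_force: [0.9, 0.3, -0.4]
opening: 0.0246
```

```bash
python3 snap.py m 265 170 90 80 290 150 90 80 8; cd pics; python3 -c "
import cv2
a=cv2.imread('z_m.png');print(a.shape);cv2.imwrite('z_m1.png',a[:,:720]);cv2.imwrite('z_m2.png',a[:,724:])"
```

```text
16.5 [0.593  0.0689 0.0783] [179.94  -0.    92.69] 0.02480801120245601 [-0.6 -0.3 -0.2]
(640, 1448, 3)
```

View pics/z_m1.png

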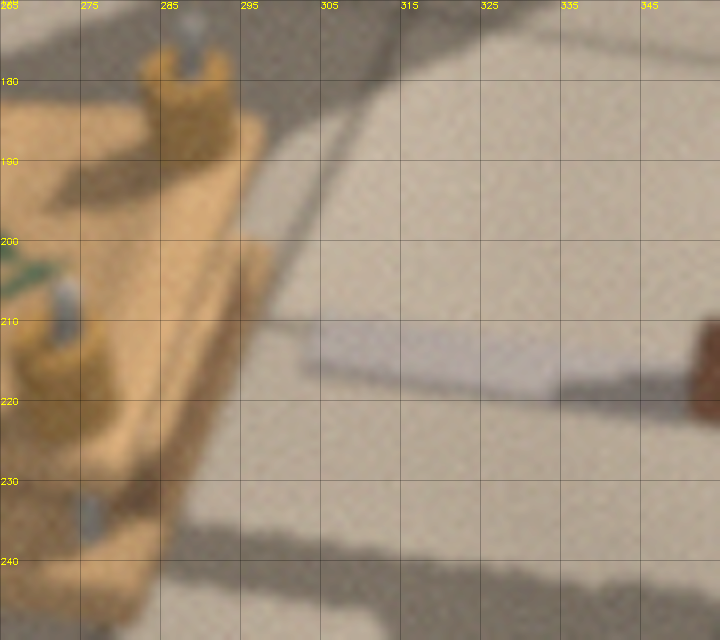

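View pics/z_m2.png

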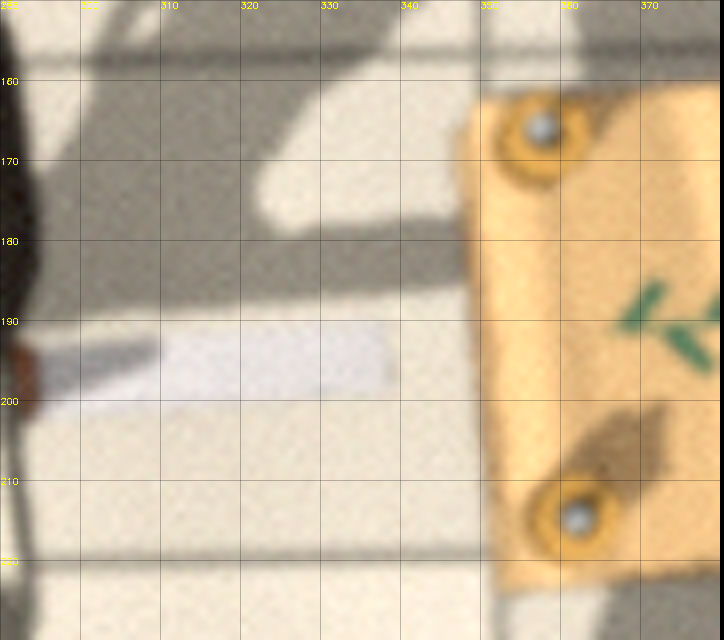

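```bash
python3 - <<'E'
from h import *
np.set_printoptions(precision=4,suppress=True)
q=lambda x,y,z:atz(T,x/8+290-.5,y/8+150-.5,z)
ang=lambda v:np.degrees(np.arctan2(v[1],v[0]))
o=q(543,128,.122);b=q(578,517,.122);v=o-b
print("studs",o,b,"len",np.linalg.norm(v),"mouth x dir",ang(v)-90)
Z=.0575
a=q(160,338,Z);c=q(385,321,Z);d=q(50,417,Z);e=q(385,387,Z)
print("blade dirs",ang(c-a),ang(e-d)); 
u=v/np.linalg.norm(v); xd=np.array([u[1],-u[0],0]); mid=(o+b)/2; mouth=mid-.018*xd; print("mouth",mouth)
t=q(392,354,Z); r=t-mouth; print("tip",t,"in mouth frame: depth",r@xd,"lat",r@u, "width",np.linalg.norm(c-e))
E
```

```text
studs [ 0.6658 -0.1358  0.122 ] [ 0.5442 -0.1429  0.122 ] len 0.12179933068507671 mouth x dir -86.66050792108055
blade dirs -86.74386181645602 -85.95995215651794
mouth [ 0.604  -0.1213  0.122 ]
tip [ 0.6029 -0.091   0.0575] in mouth frame: depth -0.0303092609335987 lat 0.000713039742354573 width 0.02184900402946398
```

Call:
servo_tool(
  motion=[
    [[0,0,2,0,0,0],[-5,0,0,0,0,0],[-10,0,0,0,0,0],[-8,0,0,0,0,0],[0,0,0,0,0,0]],
  ],
)

```text
time: 17.0
ee_pos: [0.5937, 0.0445, 0.0756]
tcp_rot: [180.0, 0.0, 92.6]
wrist_force: [-0.5, -0.7, -1.1]
opening: 0.0248
```

Call:
servo_tool(
  motion=[
    [[-3,0,0,0,0,0],[-4,0,0,0,0,0],[-4,0,0,0,0,0],[-3,0,0,0,0,0],[0,0,0,0,0,0]],
  ],
)

```text
time: 17.5
ee_pos: [0.5943, 0.0316, 0.0756]
tcp_rot: [180.0, 0.0, 92.7]
wrist_force: [-0.3, 0.4, -1.4]
opening: 0.0248
```

```bash
python3 snap.py n 265 170 90 80 0 0 0 0 8
```

```text
17.55 [0.5943 0.0318 0.0756] [-180.     -0.     92.68] 0.024695357534077055 [ 0.4  0.2 -1. ]
```

View pics/z_n.png

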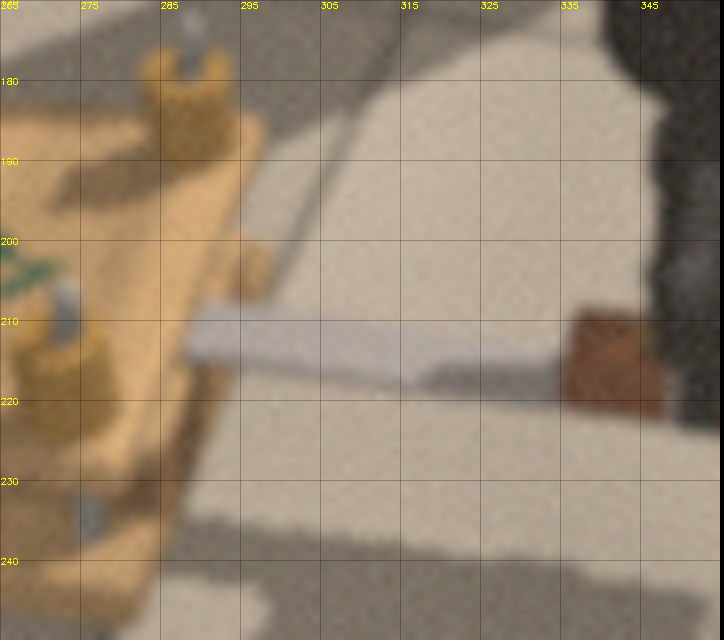

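Call:
servo_tool(
  motion=[
    [[-4,0,0,0,0,0],[-4,0,0,0,0,0],[-4,0,0,0,0,0],[-3,0,0,0,0,0],[0,0,0,0,0,0]],
  ],
)

```text
time: 18.05
ee_pos: [0.595, 0.0165, 0.0756]
tcp_rot: [-180.0, 0.0, 92.7]
wrist_force: [0.3, 0.2, -1.2]
opening: 0.0251
```

Call:
servo_tool(
  motion=[
    [[-4,0,0,0,0,0],[-4,0,0,0,0,0],[-4,0,0,0,0,0],[-3,0,0,0,0,0],[0,0,0,0,0,0]],
  ],
)

```text
time: 18.55
ee_pos: [0.5957, 0.0015, 0.0756]
tcp_rot: [-180.0, 0.0, 92.7]
wrist_force: [0.1, -0.0, -0.1]
opening: 0.0247
```

Call:
servo_tool(
  motion=[
    [[0,0,0.3,0,0,0],[0,0,0,0,0,0]],
  ],
)

```text
time: 18.75
ee_pos: [0.5957, 0.002, 0.0752]
tcp_rot: [-180.0, -0.0, 92.7]
wrist_force: [-0.6, 0.1, -1.1]
opening: 0.0246
```

Call:
servo_tool(
  motion=[
    [[0,0,0.3,0,0,0],[0,0,0,0,0,0]],
  ],
)

```text
time: 18.95
ee_pos: [0.5957, 0.0021, 0.0749]
tcp_rot: [-180.0, -0.0, 92.7]
wrist_force: [0.3, 0.2, 0.5]
opening: 0.0249
```

Call:
servo_tool(
  motion=[
    [[0,0,0.3,0,0,0],[0,0,0,0,0,0]],
  ],
)

```text
time: 19.15
ee_pos: [0.5957, 0.002, 0.0747]
tcp_rot: [-180.0, -0.0, 92.7]
wrist_force: [0.6, -0.4, -0.7]
opening: 0.0247
```

```bash
cat > st.py <<'E'
from workcell import bot
import numpy as np
o=bot.get_obs();print(np.round(o["ee_pos"],4),"F",np.round(o["wrist_force"],2),"M",np.round(o["torque"],3),np.round(o["joint_efforts"],2))
E
python3 st.py
```

```text
[0.5957 0.002  0.0747] F [ 0.55 -0.45 -0.73] M [-0.048  0.025 -0.003] [-1.100e-01 -5.931e+01  4.669e+01  0.000e+00 -3.000e-02  0.000e+00]
```

Call:
servo_tool(
  motion=[
    [[0,0,0.3,0,0,0],[0,0,0,0,0,0]],
  ],
)

```text
time: 19.35
ee_pos: [0.5958, 0.002, 0.0744]
tcp_rot: [180.0, -0.0, 92.7]
wrist_force: [0.6, 0.5, -0.4]
opening: 0.0246
```

```bash
python3 st.py
```

```text
[0.5958 0.002  0.0744] F [ 0.6   0.54 -0.42] M [ 0.017 -0.038 -0.039] [-3.000e-01 -5.899e+01  4.645e+01 -3.000e-02 -6.000e-02 -0.000e+00]
```

Call:
servo_tool(
  motion=[
    [[0,0,0.3,0,0,0],[0,0,0,0,0,0]],
  ],
)

```text
time: 19.55
ee_pos: [0.5958, 0.002, 0.0742]
tcp_rot: [180.0, 0.0, 92.7]
wrist_force: [0.1, 0.5, 0.5]
opening: 0.0245
```

```bash
python3 st.py
```

```text
[0.5958 0.002  0.0742] F [0.14 0.5  0.54] M [-0.001  0.048 -0.021] [-4.800e-01 -5.865e+01  4.618e+01 -5.000e-02 -8.000e-02 -1.000e-02]
```

Call:
servo_tool(
  motion=[
    [[0,0,0.3,0,0,0],[0,0,0,0,0,0]],
  ],
)

```text
time: 19.75
ee_pos: [0.5958, 0.002, 0.0739]
tcp_rot: [180.0, -0.0, 92.7]
wrist_force: [-0.3, 1.7, 1.0]
opening: 0.0249
```

```bash
python3 st.py
```

```text
[0.5958 0.002  0.0739] F [-0.28  1.73  1.04] M [-0.001  0.019  0.021] [-7.300e-01 -5.829e+01  4.588e+01 -7.000e-02 -1.200e-01 -1.000e-02]
```

Call:
servo_tool(
  motion=[
    [[0,0,-0.6,0,0,0],[-3,0,0,0,0,0],[-3,0,0,0,0,0],[-3,0,0,0,0,0],[0,0,0,0,0,0]],
  ],
)

```text
time: 20.25
ee_pos: [0.5962, -0.0076, 0.0743]
tcp_rot: [180.0, 0.0, 92.7]
wrist_force: [0.1, -0.4, 0.1]
opening: 0.0248
```

```bash
python3 st.py
```

```text
[ 0.5962 -0.0076  0.0743] F [ 0.08 -0.37  0.12] M [-0.188 -0.006 -0.012] [  0.24 -59.01  46.34   0.07   0.27  -0.07]
```

Call:
servo_tool(
  motion=[
    [[-2,0,0,0,0,0],[-2,0,0,0,0,0],[-2,0,0,0,0,0],[0,0,0,0,0,0]],
  ],
)

```text
time: 20.65
ee_pos: [0.5965, -0.0134, 0.0744]
tcp_rot: [180.0, 0.0, 92.7]
wrist_force: [0.3, 0.4, -0.2]
opening: 0.0246
```

```bash
python3 st.py
```

```text
[ 0.5965 -0.0134  0.0744] F [ 0.34  0.42 -0.18] M [-0.167 -0.034 -0.043] [ 2.400e-01 -5.905e+01  4.630e+01  1.000e-01  2.700e-01 -4.000e-02]
```

Call:
servo_tool(
  motion=[
    [[-2,0,0,0,0,0],[-2,0,0,0,0,0],[0,0,0,0,0,0]],
  ],
)

```text
time: 20.95
ee_pos: [0.5967, -0.0173, 0.0744]
tcp_rot: [180.0, 0.0, 92.7]
wrist_force: [0.5, -0.4, 0.1]
opening: 0.0242
```

```bash
python3 st.py
```

```text
[ 0.5967 -0.0173  0.0744] F [ 0.51 -0.37  0.08] M [-0.164 -0.034  0.027] [ 2.400e-01 -5.905e+01  4.623e+01  1.300e-01  2.700e-01 -3.000e-02]
```

Call:
servo_tool(
  motion=[
    [[-1.5,0,0,0,0,0],[-1.5,0,0,0,0,0],[0,0,0,0,0,0]],
  ],
)

```text
time: 21.25
ee_pos: [0.5968, -0.0202, 0.0744]
tcp_rot: [180.0, 0.0, 92.7]
wrist_force: [0.2, -0.5, -1.0]
opening: 0.025
```

```bash
python3 st.py
```

```text
[ 0.5968 -0.0202  0.0744] F [ 0.25 -0.53 -1.02] M [-0.152 -0.045  0.017] [ 1.100e-01 -5.902e+01  4.620e+01  1.100e-01  2.000e-01 -2.000e-02]
```

Call:
servo_tool(
  motion=[
    [[-1,0,0,0,0,0],[-1,0,0,0,0,0],[0,0,0,0,0,0]],
  ],
)

```text
time: 21.55
ee_pos: [0.5969, -0.0222, 0.0744]
tcp_rot: [180.0, 0.0, 92.7]
wrist_force: [-0.9, 0.8, -0.2]
opening: 0.0248
```

```bash
python3 st.py
```

```text
[ 0.5969 -0.0222  0.0744] F [-0.94  0.8  -0.23] M [-0.095 -0.016  0.039] [-1.300e-01 -5.898e+01  4.618e+01  7.000e-02  8.000e-02 -1.000e-02]
```

Call:
servo_tool(
  motion=[
    [[-1,0,0,0,0,0],[0,0,0,0,0,0]],
  ],
)

```text
time: 21.75
ee_pos: [0.5969, -0.0231, 0.0744]
tcp_rot: [180.0, 0.0, 92.7]
wrist_force: [-0.7, 0.5, 1.4]
opening: 0.0248
```

```bash
python3 st.py
```

```text
[ 0.5969 -0.0231  0.0744] F [-0.7   0.51  1.35] M [-0.013 -0.056 -0.012] [-2.000e-01 -5.896e+01  4.617e+01  5.000e-02  4.000e-02 -1.000e-02]
```

Call:
servo_tool(
  motion=[
    [[-1,0,0,0,0,0],[0,0,0,0,0,0]],
  ],
)

```text
time: 21.95
ee_pos: [0.5969, -0.0241, 0.0744]
tcp_rot: [-180.0, 0.0, 92.7]
wrist_force: [0.2, 0.1, 0.0]
opening: 0.0246
```

```bash
python3 st.py
```

```text
[ 0.5969 -0.0241  0.0744] F [0.17 0.08 0.04] M [0.001 0.005 0.044] [-2.300e-01 -5.895e+01  4.615e+01  6.000e-02  3.000e-02 -1.000e-02]
```

Call:
servo_tool(
  motion=[
    [[-1,0,0,0,0,0],[0,0,0,0,0,0]],
  ],
)

```text
time: 22.15
ee_pos: [0.597, -0.0251, 0.0744]
tcp_rot: [-180.0, 0.0, 92.7]
wrist_force: [0.0, -0.3, 0.8]
opening: 0.025
```

```bash
python3 st.py; python3 snap.py o 255 150 95 80 340 150 50 80 5
```

```text
[ 0.597  -0.0251  0.0744] F [ 0.  -0.3  0.8] M [-0.063 -0.048  0.029] [-2.300e-01 -5.895e+01  4.614e+01  6.000e-02  3.000e-02 -1.000e-02]
22.25 [ 0.597  -0.0251  0.0744] [1.800e+02 1.000e-02 9.269e+01] 0.02458268196117492 [ 0.3 -0.7  0.8]
```

View pics/z_o.png

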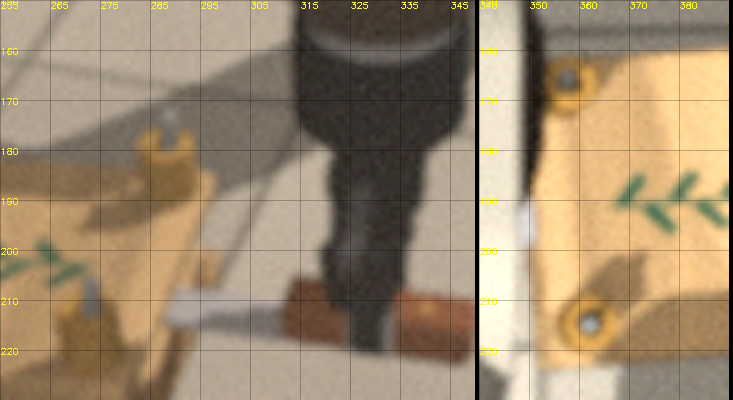

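Call:
servo_tool(
  motion=[
    [[-1,0,0,0,0,0],[-1,0,0,0,0,0],[0,0,0,0,0,0]],
  ],
)

```text
time: 22.55
ee_pos: [0.5971, -0.0272, 0.0744]
tcp_rot: [180.0, 0.0, 92.7]
wrist_force: [-0.5, 0.9, 1.1]
opening: 0.0251
```

```bash
python3 st.py
```

```text
[ 0.5971 -0.0272  0.0744] F [-0.49  0.88  1.12] M [-0.027 -0.008  0.071] [-2.100e-01 -5.895e+01  4.611e+01  7.000e-02  4.000e-02 -1.000e-02]
```

Call:
servo_tool(
  motion=[
    [[-1,0,0,0,0,0],[-1,0,0,0,0,0],[0,0,0,0,0,0]],
  ],
)

```text
time: 22.85
ee_pos: [0.5972, -0.0292, 0.0744]
tcp_rot: [180.0, 0.0, 92.7]
wrist_force: [0.2, -1.0, 0.4]
opening: 0.0248
```

```bash
python3 st.py
```

```text
[ 0.5972 -0.0292  0.0744] F [ 0.15 -1.02  0.4 ] M [-0.105 -0.065 -0.018] [-1.800e-01 -5.896e+01  4.609e+01  7.000e-02  6.000e-02 -1.000e-02]
```

Call:
servo_tool(
  motion=[
    [[-1,0,0,0,0,0],[-1,0,0,0,0,0],[0,0,0,0,0,0]],
  ],
)

```text
time: 23.15
ee_pos: [0.5973, -0.0311, 0.0744]
tcp_rot: [180.0, 0.0, 92.7]
wrist_force: [-0.3, 0.0, -0.2]
opening: 0.0248
```

```bash
python3 st.py
```

```text
[ 0.5973 -0.0311  0.0744] F [-0.28  0.04 -0.18] M [-0.05  -0.02  -0.004] [-2.000e-01 -5.895e+01  4.606e+01  7.000e-02  6.000e-02 -1.000e-02]
```

Call:
servo_tool(
  motion=[
    [[-1,0,0,0,0,0],[-1,0,0,0,0,0],[0,0,0,0,0,0]],
  ],
)

```text
time: 23.45
ee_pos: [0.5974, -0.0331, 0.0744]
tcp_rot: [180.0, 0.0, 92.7]
wrist_force: [0.4, 0.5, 0.7]
opening: 0.0244
```

```bash
python3 st.py
```

```text
[ 0.5974 -0.0331  0.0744] F [0.43 0.48 0.73] M [ 0.005 -0.053  0.015] [-2.300e-01 -5.894e+01  4.603e+01  6.000e-02  4.000e-02 -1.000e-02]
```

Call:
servo_tool(
  motion=[
    [[-1,0,0,0,0,0],[-1,0,0,0,0,0],[0,0,0,0,0,0]],
  ],
)

```text
time: 23.75
ee_pos: [0.5975, -0.0351, 0.0744]
tcp_rot: [180.0, 0.0, 92.7]
wrist_force: [-0.6, 0.7, 1.2]
opening: 0.025
```

```bash
python3 st.py
```

```text
[ 0.5975 -0.0351  0.0744] F [-0.64  0.69  1.23] M [-0.016 -0.091 -0.047] [-3.000e-01 -5.888e+01  4.597e+01  5.000e-02  2.000e-02 -1.000e-02]
```

Call:
servo_tool(
  motion=[
    [[-1,0,0,0,0,0],[0,0,0,0,0,0]],
  ],
)

```text
time: 23.95
ee_pos: [0.5975, -0.036, 0.0745]
tcp_rot: [180.0, -0.0, 92.7]
wrist_force: [0.4, 1.6, 2.4]
opening: 0.0246
```

```bash
python3 st.py
```

```text
[ 0.5975 -0.036   0.0745] F [0.41 1.56 2.44] M [ 0.255 -0.042  0.012] [-1.030e+00 -5.862e+01  4.585e+01 -5.000e-02 -3.200e-01 -1.000e-02]
```

Call:
servo_tool(
  motion=[
    [[0,0,0,0,0,0],[0,0,0,0,0,0]],
  ],
)

```text
time: 24.15
ee_pos: [0.5975, -0.036, 0.0744]
tcp_rot: [180.0, -0.0, 92.7]
wrist_force: [0.1, 1.8, 2.1]
opening: 0.0246
```

```bash
python3 st.py
```

```text
[ 0.5975 -0.036   0.0744] F [0.1  1.82 2.06] M [0.234 0.02  0.081] [-9.500e-01 -5.853e+01  4.576e+01 -6.000e-02 -3.200e-01  1.000e-02]
```

Call:
servo_tool(
  motion=[
    [[-0.6,0,0,0,0,0],[0,0,0,0,0,0],[0,0,0,0,0,0]],
  ],
)

```text
time: 24.45
ee_pos: [0.5976, -0.0364, 0.0745]
tcp_rot: [180.0, -0.0, 92.7]
wrist_force: [-0.0, 3.9, 2.2]
opening: 0.0246
```

```bash
python3 st.py
```

```text
[ 0.5976 -0.0364  0.0745] F [-0.03  3.93  2.22] M [0.645 0.061 0.016] [ -2.22 -58.16  45.59  -0.2   -0.9    0.  ]
```

Call:
servo_tool(
  motion=[
    [[0,0,0,0,0,0],[0,0,0,0,0,0],[0,0,0,0,0,0]],
  ],
)

```text
time: 24.75
ee_pos: [0.5976, -0.0364, 0.0744]
tcp_rot: [180.0, -0.0, 92.7]
wrist_force: [-0.7, 4.8, 2.7]
opening: 0.0247
```

```bash
python3 st.py; python3 snap.py p 255 150 95 100 335 145 65 100 5; cd pics; python3 -c "
import cv2,numpy as np
a=cv2.imread('scene_p.png');b=cv2.imread('scene_m.png');c=cv2.imread('scene_k.png')
f=lambda i:cv2.resize(i[165:260,205:300],None,fx=4,fy=4,interpolation=cv2.INTER_CUBIC)
cv2.imwrite('cmp.png',np.hstack([f(b),f(a)]))
# registration of top board region (sprig) before/after
for n,r in(('sprig',(195,235,230,275)),('boardrear',(180,225,205,245))):
    y0,y1,x0,x1=r;print(n,cv2.phaseCorrelate(*[np.float32(cv2.cvtColor(i,6)[y0:y1,x0:x1]) for i in(b,a)]))"
```

```text
[ 0.5976 -0.0364  0.0744] F [-0.73  4.77  2.75] M [0.785 0.003 0.002] [ -2.69 -57.96  45.44  -0.22  -1.13   0.  ]
24.85 [ 0.5976 -0.0364  0.0744] [ 1.7999e+02 -2.0000e-02  9.2700e+01] 0.02448770638569862 [0.4 3.9 1.4]
sprig ((0.5217537150786633, -0.028893849283186057), 0.6481417475806343)
boardrear ((0.10041999378486466, 0.08684092141430355), 0.5292065660158793)
```

View pics/z_p.png

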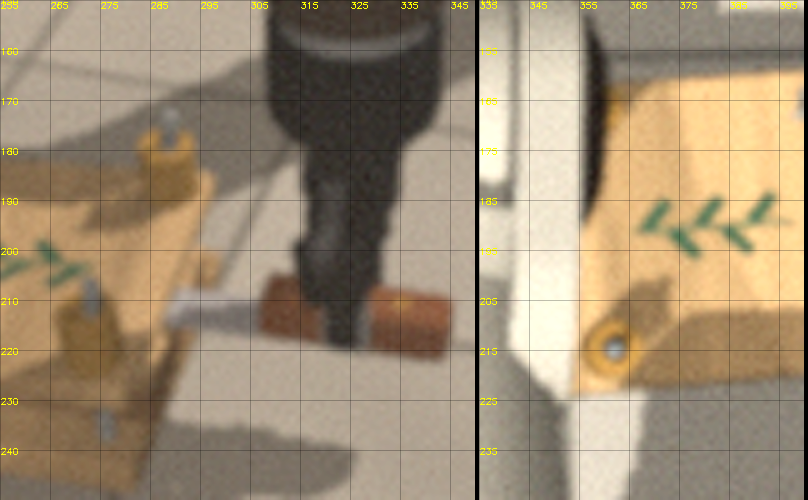

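View pics/cmp.png

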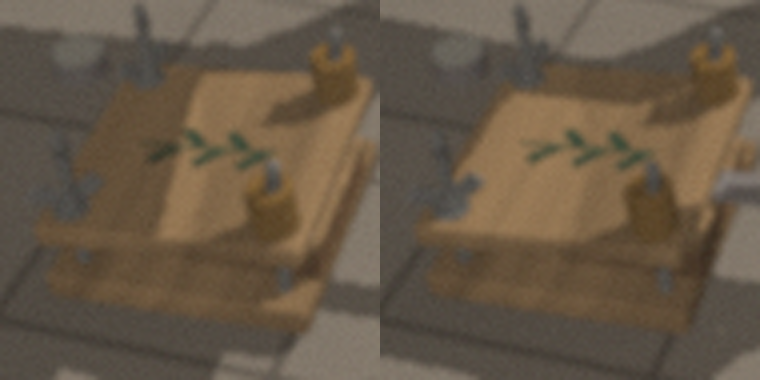

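View pics/scene_p.png

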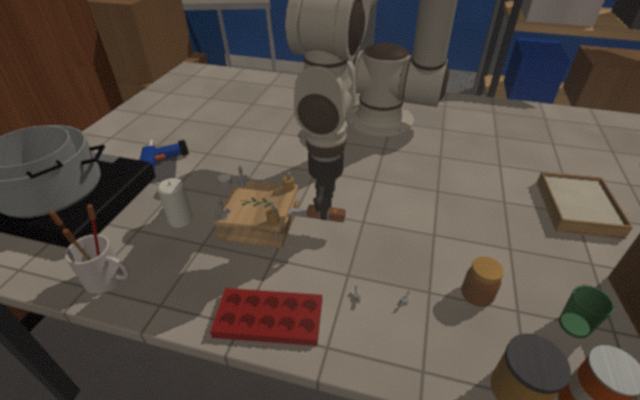

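Call:
servo_tool(
  motion=[
    [[0,0,0,0,0,0],[0,0,0,0,0,0],[0,0,0,0,0,0],[0,0,0,0,0,0],[0,0,0,0,0,0]],
  ],
)

```text
time: 25.35
ee_pos: [0.5976, -0.0365, 0.0744]
tcp_rot: [180.0, -0.0, 92.7]
wrist_force: [-2.0, 5.7, 3.9]
opening: 0.0246
```

```bash
python3 st.py
```

```text
[ 0.5976 -0.0365  0.0744] F [-2.01  5.71  3.85] M [ 0.914  0.038 -0.019] [-3.060e+00 -5.781e+01  4.531e+01 -2.300e-01 -1.290e+00  1.000e-02]
```

Call:
servo_tool(
  motion=[
    [[0.2,0,0,0,0,0],[0,0,0,0,0,0],[0,0,0,0,0,0],[0,0,0,0,0,0],[0,0,0,0,0,0]],
  ],
)

```text
time: 25.85
ee_pos: [0.5976, -0.0365, 0.0744]
tcp_rot: [180.0, 0.0, 92.7]
wrist_force: [0.4, 3.1, 2.6]
opening: 0.0243
```

```bash
python3 st.py
```

```text
[ 0.5976 -0.0365  0.0744] F [0.37 3.11 2.63] M [ 0.651 -0.048  0.058] [-2.160e+00 -5.776e+01  4.509e+01 -4.000e-02 -8.700e-01  4.000e-02]
```

Call:
servo_tool(
  motion=[
    [[0,0,0,0,0,0],[0,0,0,0,0,0],[0,0,0,0,0,0],[0,0,0,0,0,0],[0,0,0,0,0,0]],
  ],
)

```text
time: 26.35
ee_pos: [0.5976, -0.0365, 0.0744]
tcp_rot: [180.0, 0.0, 92.7]
wrist_force: [-0.5, 2.4, 3.0]
opening: 0.0248
```

```bash
python3 st.py
```

```text
[ 0.5976 -0.0365  0.0744] F [-0.46  2.37  3.  ] M [ 0.406 -0.123  0.04 ] [-1.770e+00 -5.769e+01  4.491e+01  7.000e-02 -6.900e-01  4.000e-02]
```

Call:
servo_tool(
  motion=[
    [[-0.15,0,0,0,0,0],[0,0,0,0,0,0],[0,0,0,0,0,0],[0,0,0,0,0,0],[0,0,0,0,0,0]],
  ],
)

```text
time: 26.85
ee_pos: [0.5976, -0.0365, 0.0744]
tcp_rot: [180.0, -0.0, 92.7]
wrist_force: [0.9, 4.1, 3.2]
opening: 0.0245
```

```bash
python3 st.py
```

```text
[ 0.5976 -0.0365  0.0744] F [0.89 4.09 3.18] M [ 0.747 -0.09   0.003] [-2.560e+00 -5.752e+01  4.481e+01  3.000e-02 -1.050e+00  3.000e-02]
```

Call:
servo_tool(
  motion=[
    [[0,0,0,0,0,0],[0,0,0,0,0,0],[0,0,0,0,0,0],[0,0,0,0,0,0],[0,0,0,0,0,0]],
  ],
)

```text
time: 27.35
ee_pos: [0.5976, -0.0365, 0.0744]
tcp_rot: [180.0, -0.0, 92.7]
wrist_force: [0.1, 4.1, 2.2]
opening: 0.0243
```

```bash
python3 st.py
```

```text
[ 0.5976 -0.0365  0.0744] F [0.14 4.12 2.22] M [ 0.877 -0.156  0.038] [-2.980e+00 -5.741e+01  4.472e+01  3.000e-02 -1.240e+00  3.000e-02]
```

Steady at about 4–5 N of drag. Handing in.

```bash
python3 -c "
from workcell import bot
print(bot.job_done())"; python3 st.py
```

```text
the job is handed in; nothing more can be done
None
the job is handed in; nothing more can be done
```

I fitted the sleeve first, then slid the blade in until it dragged, and handed the job in at about 27.4 s of the 54 s. The job gave no verdict.

- **Sleeve:** It went over the bare stud with no noticeable contact force. I let it go 1–2 mm above the board and it dropped into place. Pictures from both cameras afterwards show it sitting on the top board round the stud.
- **Blade:** I took it by the wooden grip and slid it in level along the middle of the gape. Just before entry it was about 1 mm off the middle line and within 1° of straight. It rested lightly on the pack and met the top board about 75 mm in, within the expected 60–85 mm.
- **Final hold:** The arm is still gripping the blade at that depth.
- **Drag force:** It is not perfectly constant. It crept up to about 5.7 N, so I backed off 0.2 mm and it fell to about 2.4 N. I then pushed in 0.15 mm, and the last two readings were about 4.1 N. By joint torque it was nearer 5 N and still rising slowly.
- **Board:** I saw no sign that it lifted or was forced down, and I estimate the push stayed below what would shift it. An image comparison shows about 0.1 px of movement near the rear of the board. At the leaf sprig it shows 0.5 px, which I put down to a moved shadow and did not check further.
- **Bystanders:** The jar, candle and wing nuts look untouched in the last full picture, taken about 2.5 s before handing in. I checked these by eye only.

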